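# Change the battery of the cordless micromotor and snap its cover on

## Robot

A 6-joint arm with a two-finger parallel gripper is mounted at the origin on a cart in front of the work surface, level with it; the furniture and walls round the work are solid. World frame = base frame: x ahead of the robot, y to its left, z up, the work surface at z = 0. Lengths are in m, angles in rad, forces in N, time in s.
With the tool pointing down it reaches from about 0.35 to 0.775 m from the base axis. Payload 7.3 kg.
Tool frame: the origin (TCP) lies at the centre of the arm's flange, where the gripper is bolted on; the fingertips stand 178 mm ahead of it and the grasp point (between the pads) lies 159 mm ahead of it; x points along the fingers, y is the direction in which the jaws open and shut, and the axes are right-handed (so a half turn about x gives the same grasp; the last joint's range is limited). The gripper opens to 92 mm and grips with 3 to 60 N. Pads are 19 mm wide; open, the fingers measure 130 mm over their backs; the gripper's body (75 mm by 190 mm) begins 47 mm behind the grasp point.
Start: joints at [0.983, 0.342, 1.524, -0, 1.275, -0.146], TCP at [0.224, 0.475, 0.405] pointing down, gripper open.
Joint ranges: [-2.53, 2.53], [-0.77, 2.02], [0.04, 2.7], [-1, 4.14], [0.28, 2.66], [-3.11, 3.11]. Speed limits (rad/s): [2.57, 2.57, 3.14, 3.14, 3.14, 3.14].

## Interface

Orientations are given as [roll, pitch, yaw] about the fixed x, y, z axes, in that order (R = Rz(yaw) Ry(pitch) Rx(roll)).
In Python, from cell import readout, cams, workorder gives the robot as it stands.
- The arm moves only by the shell command python3 -m inch 'ROWS' [FORCE]. ROWS is text: rows parted by semicolons, each of 5 numbers parted by spaces: the shift along the world's x, y, z in mm, then the turn about the world's z in rad, then the opening, from 0 (shut) to 1 (fully open). A call has 1 to 8 rows; each row shifts and turns the commanded pose from where the row before left it; what a row does not reach is not made up. A row lasts 1/12 s, in which the tool goes at most 41.7 mm and 7.16 degrees, less where a joint would pass 70% of its speed; a pose out of reach is approached as far as the arm can. A call is refused whole if a number of a shift passes 41.7 or a number of a turn 0.125, either way. A call with a gripper value outside its range is refused whole. The fingers move at their own pace and stop on an object; FORCE is the grip in N (left out, the last holds). Time passes only in rows, so rows that do not move let the fingers close. It gives the time, the measured TCP pose, the force and the opening at its end, in the units of the state.
- readout.observe(): the state, without advancing time (a new reading comes with each control period).
- cams.read_camera(name): name is "scene" or "top" or "wrist"; returns a dict with "color" (420x560x3 uint8, red, green, blue), "fx", "fy", "cx", "cy" (pixels), "dist_coeffs" ([k1, k2, p1, p2, k3] as OpenCV has them; the pictures are not rectified), "world_to_cam" (4x4, takes a point from world to camera coordinates); the wrist camera has in their place "T_tool_cam" (4x4, takes a point from camera to tool coordinates, whose origin is the TCP and whose axes are the tool frame's). Camera axes: x right, y down, z forward; pixel columns grow to the right and rows downward; lengths in m; the calibration is good to about 2 mm. A picture is of the moment at which its call begins: read the wrist's pose just before it. There is no depth.
- workorder.hand_in(): hands the job in, once; it reports no verdict.
The state is a dict: "time": time; "qpos": joint angles; "qvel": joint speeds; "joint_efforts": joint torques, N m; "tool_pos": TCP position; "tool_rot": TCP orientation; "contact_force": force on the tool from outside, world axes, zero at the start; "torque": the same for the moment, N m; "opening": finger opening in m.
Only numpy, scipy, OpenCV 4.12 (cv2) and the standard library are available. Lean on these libraries where they do the work, as an engineer would, in place of code of your own. Each camera call takes 0.05 s, during which the arm holds its last target.

## Task

The battery pack in the micromotor's light grey control unit is flat (one red bar): swap it with the fully charged pack (four green bars) from the slate grey twin charger, setting one of them down on a clear spot of the bench on the way, so that the green pack ends in the unit and the red one in the charger bay the green one left. Each must sit fully down in its bay with its contact end to the bay's contacts, and the pack still charging (two amber bars) stays where it is. Once the green pack is in, put the cover over it and press it down until it has snapped home, flush along every edge; do not knock the handpiece, the jar or the tape away.

Things in the scene. Friction and masses are not known exactly. Their poses are not given: they have to be found in the camera images.
- pack_red: Flat battery pack, one RED bar lit on its top: dark grey block 64 x 36 x 32 mm high, black cap with brass strips at the contact end. Starts in the unit's bay. Origin: middle of the contact end's lower edge; x points out of that end (block from x = -64 to 0 mm, middle at -32; y +-18). Grip across the 36 mm width; seated, 20 mm of its height stand above the bay's rim. 0.08 to 0.17 kg.
- pack_green: Fully charged pack, same block and frame as pack_red, all four bars lit GREEN. Starts in one of the charger's two bays (which one varies). It belongs in the control unit.
- pack_amber: Pack still charging, same block and frame as pack_red, two bars lit AMBER. Starts in the charger's other bay and stays there.
- cover: Snap cover: light grey hollow hood 86 (x) x 58 (y) x 38 mm high, open below, standing on the bench. Origin: middle of its open underside, x along its length; fits both ways round. Grip across the 58 mm. Set over the unit's bay (same middle and x axis, up to 3 mm off) it rests on the catches; pressing each end of its top with about 10 N clicks it down 8 mm; 20 N does no harm.
- control_unit: Fixed light grey box with knob and socket in front; deck 28 mm up. Origin: on the bench under its bay's middle; box x -56 (knob -66) to +50, y +-56 mm. Bay on the deck: inside 68 (x) x 40 (y), walls 3.5 mm, rim 12 mm above its floor (= deck), four sprung catches outside, brass contacts at the +x end: a seated pack has its origin at (32, 0, 28) mm, same x direction; a snapped cover at (0, 0, 28).
- charger: Fixed slate grey twin charger, 98 (x) x 130 (y) mm, deck 24 mm up. Origin: on the bench under the point midway between its two bays. Bays as on the unit, middles at y = +35 and -35 mm, floor = deck, rims 12 mm above it, contacts at the +x end: a seated pack has its origin at (32, +35, 24) or (32, -35, 24) mm, same x direction.
- handpiece: Bystander: black and steel handpiece 136 x 25 x 25 mm lying on the bench; origin under its middle, y along its length.
- flux_jar: Bystander: small white jar with black cap, 53 mm across, 64 mm high, standing; origin at the middle of its foot.
- masking_tape: Bystander: roll of cream masking tape 70 mm across, 20 mm high, lying flat; origin at the middle of its underside.
- solder_board: Fixed wooden soldering board on the bench, 270 (x) x 285 (y) x 16 mm, with things lying on it; origin at the middle of its underside.

How it is judged:
By the outcome, as a careful person would: the job done as asked, in the order asked, and still so for the second after the job is handed in, with the robot touching nothing.
It also fails if it takes over 112 s, if anything falls off the work surface, if the arm or the gripper's body presses on something with over 40 N, if the wrist force passes 120 N, or if a joint passes its speed limit or range.

## Working session

There is one attempt and no reset: what is moved stays moved. The work goes in short steps, Python scripts to look and compute and a shell command to move; the robot and the scene stay as the last step left them, time stands still between calls to the robot, and variables do not carry over. Pictures are saved under pics/ and viewed, and the job is handed in when it is done.

```bash
ls -la; mkdir -p pics
python3 - <<'E'
from cell import readout, cams, workorder
import cv2, numpy as np
print(readout.observe())
for n in ("scene","top","wrist"):
    d=cams.read_camera(n)
    cv2.imwrite(f"pics/{n}0.png",d["color"][:,:,::-1])
    print(n,{k:np.round(v,4).tolist() if k!='color' else None for k,v in d.items()})
E
```

```text
total 12
drwxr-xr-x  3 agent agent 4096 Dec  6 16:48 .
drwxr-xr-x 23 root  root  4096 Dec  6 16:48 ..
drwxr-xr-x  2 agent agent 4096 Dec  6 16:48 pics
{'time': 0.0, 'qpos': array([ 9.82992848e-01,  3.42738185e-01,  1.52498664e+00,  6.21108134e-07,
        1.27540052e+00, -1.45990723e-01]), 'qvel': array([ 6.54827993e-04,  1.75300199e-04,  3.95452202e-04,  6.45091607e-05,
       -8.57232876e-05,  1.08092680e-04]), 'joint_efforts': array([-1.83052503e-03, -4.31229794e+01, -2.44220513e+01,  7.15612387e-02,
        5.61025995e-02, -9.45713396e-05]), 'tool_pos': array([0.22438483, 0.47449586, 0.40404733]), 'tool_rot': array([-1.71717456,  1.56926363, -2.15898749]), 'contact_force': array([-0.11767184,  0.19471119, -0.04682005]), 'torque': array([-0.02038071,  0.00457183,  0.02959502]), 'opening': 0.0917766814836873}
scene {'color': None, 'fx': 495.8747, 'fy': 495.8747, 'cx': 275.6267, 'cy': 205.7885, 'dist_coeffs': [-0.0135, 0.0, 0.0, 0.0, 0.0], 'world_to_cam': [[0.7247, -0.689, -0.0116, -0.4871], [-0.4802, -0.4928, -0.7257, 0.2185], [0.4942, 0.5314, -0.688, 1.1243], [0.0, 0.0, 0.0, 1.0]]}
top {'color': None, 'fx': 504.5875, 'fy': 504.5875, 'cx': 284.2413, 'cy': 212.7638, 'dist_coeffs': [-0.0507, 0.0, 0.0, 0.0, 0.0], 'world_to_cam': [[-0.0151, -0.9999, -0.008, -0.152], [-0.9838, 0.0163, -0.1786, 0.5817], [0.1787, 0.0052, -0.9839, 0.9692], [0.0, 0.0, 0.0, 1.0]]}
wrist {'color': None, 'fx': 315.5784, 'fy': 315.5784, 'cx': 278.8945, 'cy': 204.5008, 'dist_coeffs': [0.0221, 0.0, 0.0, 0.0, 0.0], 'T_tool_cam': [[0.0006, -0.3017, 0.9534, 0.0195], [1.0, 0.0014, -0.0002, 0.0001], [-0.0013, 0.9534, 0.3017, -0.0826], [0.0, 0.0, 0.0, 1.0]]}
```

View pics/scene0.png

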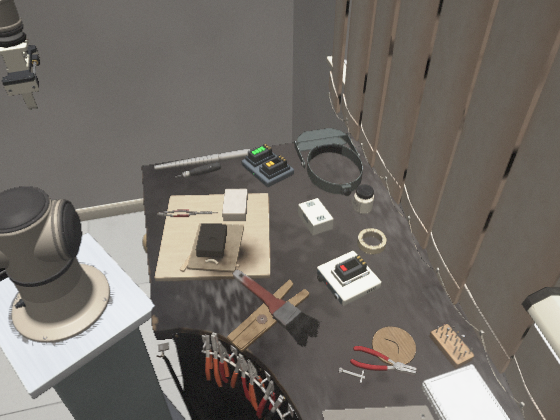

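View pics/top0.png

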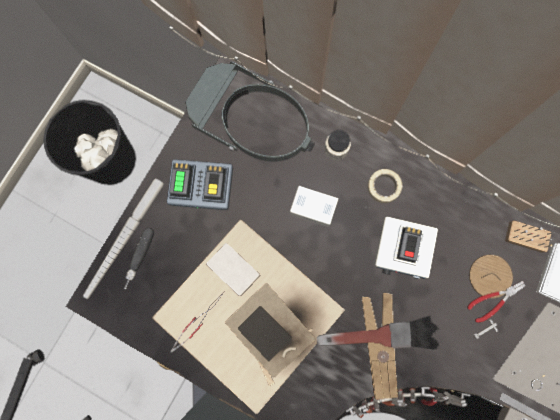

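View pics/wrist0.png

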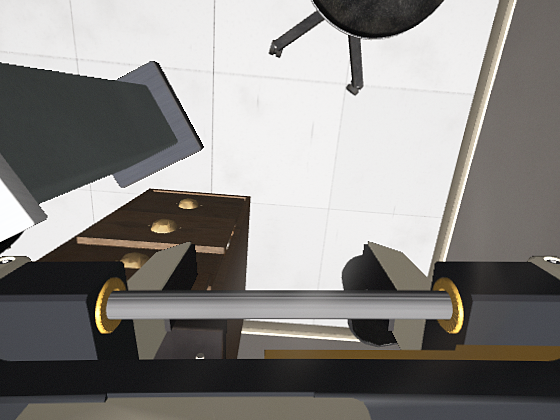

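```bash
cat > h.py <<'E'
from cell import readout, cams, workorder
import cv2, numpy as np
from scipy.spatial.transform import Rotation as R
def tool_T(s):
    T=np.eye(4);T[:3,:3]=R.from_euler('xyz',s['tool_rot']).as_matrix();T[:3,3]=s['tool_pos'];return T
class Cam:
    def __init__(s,n):
        st=readout.observe(); d=cams.read_camera(n)
        s.K=np.array([[d['fx'],0,d['cx']],[0,d['fy'],d['cy']],[0,0,1]]);s.D=np.array(d['dist_coeffs'],float)
        s.W=d['world_to_cam'] if 'world_to_cam' in d else np.linalg.inv(tool_T(st)@d['T_tool_cam'])
        s.W=np.array(s.W);s.img=d['color'][:,:,::-1].copy()
    def proj(s,P):
        P=np.atleast_2d(np.array(P,float))
        return cv2.projectPoints(P,cv2.Rodrigues(s.W[:3,:3])[0],s.W[:3,3],s.K,s.D)[0].reshape(-1,2)
    def back(s,uv,z):
        uv=np.atleast_2d(np.array(uv,float)); n=cv2.undistortPoints(uv.reshape(-1,1,2),s.K,s.D).reshape(-1,2)
        C=np.linalg.inv(s.W); o=C[:3,3]; r=np.c_[n,np.ones(len(n))]@C[:3,:3].T
        t=(z-o[2])/r[:,2]; return o+r*t[:,None]
    def crop(s,x0,y0,x1,y1,k,name):
        cv2.imwrite(name,cv2.resize(s.img[y0:y1,x0:x1],None,fx=k,fy=k,interpolation=cv2.INTER_CUBIC))
E
python3 - <<'E'
from h import *
c=Cam("top"); c.crop(160,140,320,300,4.5,"pics/t1.png"); c.crop(280,120,450,290,4.5,"pics/t2.png")
c=Cam("scene"); c.crop(150,130,350,280,4,"pics/s1.png")
E
```

```text
(no output)
```

View pics/t1.png

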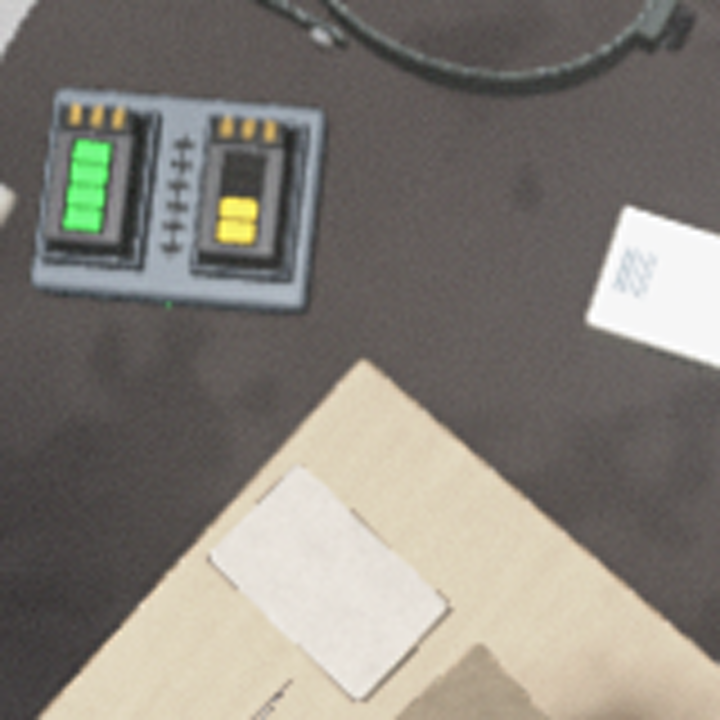

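View pics/t2.png

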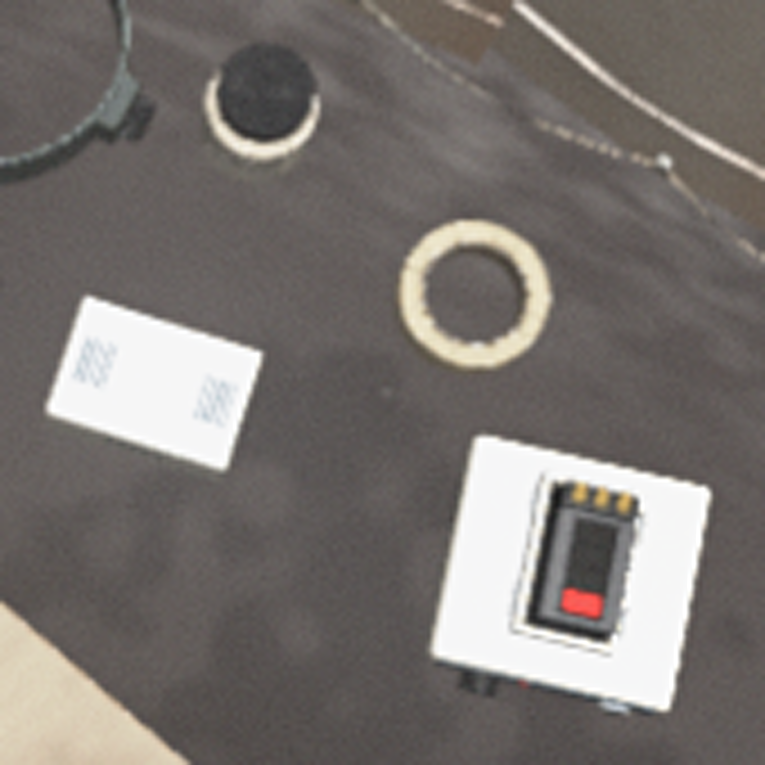

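View pics/s1.png

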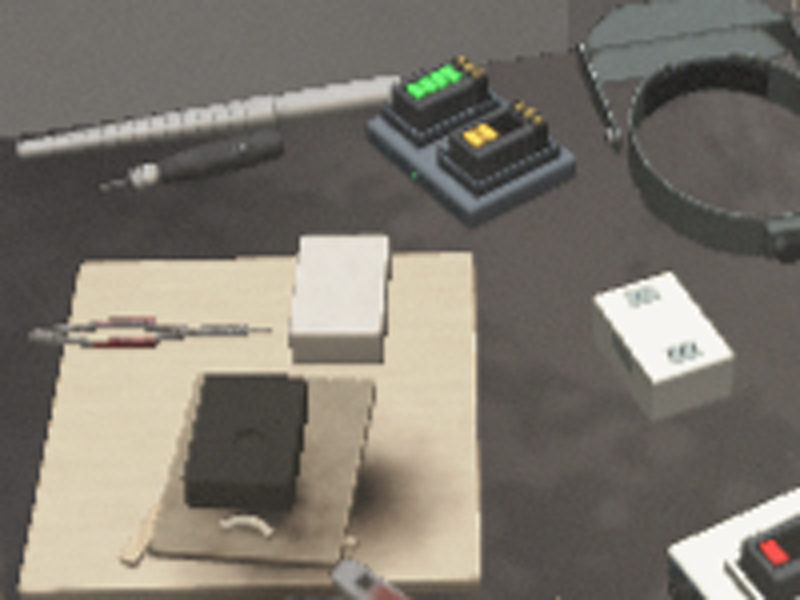

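```bash
cat >> h.py <<'E'
def fit2(src,dst):
    # rigid 2D src(local)->dst(world); returns x,y,yaw,resid mm
    src=np.array(src,float);dst=np.array(dst,float)[:,:2]
    a=src-src.mean(0);b=dst-dst.mean(0)
    th=np.arctan2((a[:,0]*b[:,1]-a[:,1]*b[:,0]).sum(),(a*b).sum())
    M=np.array([[np.cos(th),-np.sin(th)],[np.sin(th),np.cos(th)]])
    t=dst.mean(0)-M@src.mean(0); res=(src@M.T+t-dst)
    return t,th,np.abs(res).max()*1000
E
python3 - <<'E'
from h import *
c=Cam("top")
def q(pts,off,k=4.5): return np.array(pts)/k+off
B=c.back
# image up = +x, image left=+y ; order TL,TR,BR,BL
for n,pts,off,z,loc in [("charger",[(60,88),(326,108),(305,308),(35,285)],(160,140),.024,[(.049,.065),(.049,-.065),(-.049,-.065),(-.049,.065)]),
 ("unit",[(478,436),(712,488),(672,712),(432,655)],(280,120),.028,[(.05,.056),(.05,-.056),(-.056,-.056),(-.056,.056)]),
 ("cover",[(85,296),(263,351),(226,470),(47,411)],(280,120),.038,[(.029,.043),(.029,-.043),(-.029,-.043),(-.029,.043)])]:
    print(n,*fit2(loc,B(q(pts,off),z)))
    w=B(q(pts,off),z);print(np.linalg.norm(np.roll(w,-1,0)-w,axis=1))
print("tape",B(q([(476,294)],(280,120)),.02),"jar",B(q([(267,90)],(280,120)),.064))
print("handp",B([(100,280),(150,195),(128,282),(150,233)],.012), "board", B(q([(363,360)],(160,140)),.016), B([(344,310)],.016))
s=Cam("scene")
print(s.back(np.array([(593,298),(672,270),(734,353),(652,383)])/4+(150,130),.038))
print(B(q([(85,296),(263,351),(226,470),(47,411)],(280,120)),.038))
st=readout.observe();print(tool_T(st))
E
```

```text
charger [0.64961067 0.01499354] -0.0989041612870626 1.7688565945016554
[0.12686456 0.0962481  0.12683835 0.09542556]
unit [ 0.51087201 -0.4131625 ] -0.24638734339033996 1.6264291901803007
[0.10961946 0.1047185  0.11084128 0.10334022]
cover [ 0.59733885 -0.22353143] -0.3314124295468729 0.705935638206312
[0.08545406 0.057965   0.08564322 0.05660297]
tape [[ 0.64026709 -0.37606023  0.02      ]] jar [[ 0.72703782 -0.27670025  0.064     ]]
handp [[0.45100343 0.22353753 0.012     ]
 [0.62966203 0.12428052 0.012     ]
 [0.44624525 0.16450531 0.012     ]
 [0.54795974 0.1216192  0.012     ]] board [[ 0.57187668 -0.06960612  0.016     ]] [[ 0.38336642 -0.2791277   0.016     ]]
[[ 0.58608763 -0.17689215  0.038     ]
 [ 0.64275934 -0.1944129   0.038     ]
 [ 0.61381275 -0.27477095  0.038     ]
 [ 0.55735108 -0.25678653  0.038     ]]
[[ 0.63804614 -0.19230623  0.038     ]
 [ 0.61082779 -0.27330968  0.038     ]
 [ 0.55595713 -0.25462407  0.038     ]
 [ 0.58452435 -0.17388576  0.038     ]]
[[-2.12819148e-04  4.27533576e-01  9.03999445e-01  2.24445851e-01]
 [-2.86618414e-04  9.03999402e-01 -4.27533623e-01  4.74585189e-01]
 [-9.99999936e-01 -3.50090228e-04 -6.98493868e-05  4.04546405e-01]
 [ 0.00000000e+00  0.00000000e+00  0.00000000e+00  1.00000000e+00]]
```

```bash
python3 -m inch '24 -25 -3 0.02 1;24 -25 -3 0.02 1;24 -25 -3 0.02 1;24 -25 -3 0.02 1;24 -25 -3 0.02 1;24 -25 -3 0.02 1;24 -25 -3 0.02 1;24 -25 -3 0.02 1' 20 && python3 -m inch '24 -25 -3 0.02 1;24 -25 -3 0.02 1;24 -25 -3 0.02 1;24 -25 -3 0.02 1;24 -25 -3 0.02 1;24 -25 -3 0.02 1;24 -25 -3 0.02 1;24 -25 -3 0.02 1'; python3 -m inch '22 -30 -3 0.02 0.6;20 -30 -3 0 0.6;0 0 0 0 0.6;0 0 0 0 0.6'
```

```text
time: 1.02
tool_pos: [0.4174, 0.2732, 0.3807]
tool_rot: [1.068, 1.57, 0.787]
contact_force: [-0.1, 0.6, -0.2]
opening: 0.0918
time: 1.68
tool_pos: [0.6094, 0.0731, 0.3565]
tool_rot: [1.713, 1.571, 1.592]
contact_force: [-0.5, -0.0, 0.4]
opening: 0.0919
time: 2.02
tool_pos: [0.651, 0.0128, 0.3496]
tool_rot: [2.998, 1.569, 2.893]
contact_force: [0.0, 1.0, -0.1]
opening: 0.07
```

Run:
```python
from h import *
s=readout.observe();print(s['time'],s['tool_pos'],tool_T(s)[:3,1])
c=Cam("wrist");cv2.imwrite("pics/w1.png",c.img)
```

```text
2.0167 [0.65099088 0.01275089 0.34963407] [1.04757323e-01 9.94497795e-01 2.00134244e-04]
```

View pics/w1.png

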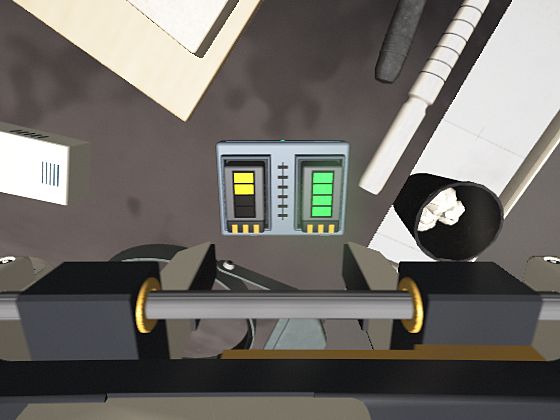

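Run:
```python
from h import *
c=Cam("wrist");c.crop(205,130,360,245,5,"pics/w1c.png")
```

```text
(no output)
```

View pics/w1c.png

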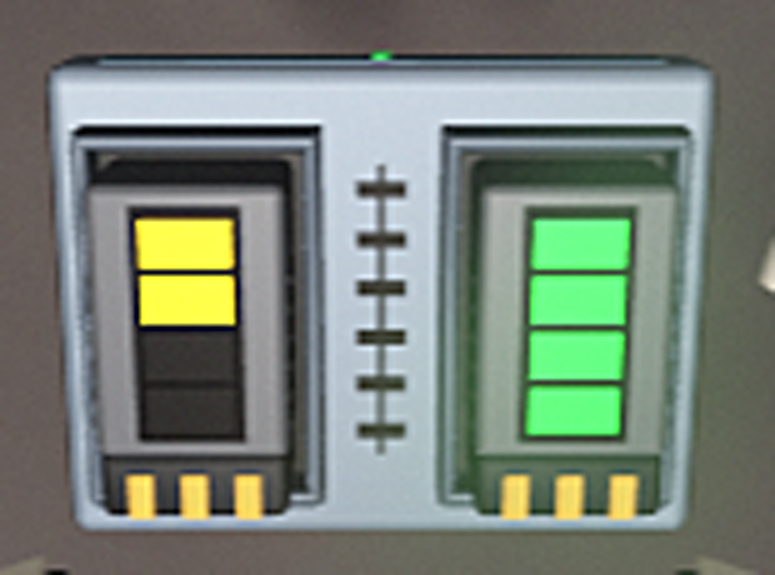

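Run:
```python
from h import *
c=Cam("wrist")
q=lambda p:np.array(p)/5.+(205,130)
loc=[(-.049,-.065),(-.049,.065),(.049,.065),(.049,-.065)]
w=c.back(q([(52,66),(712,66),(685,527),(76,527)]),.024);print(fit2(loc,w),np.linalg.norm(np.roll(w,-1,0)-w,axis=1))
lp=[(-.064,-.018),(-.064,.018),(0,.018),(0,-.018)]
for p in ([(482,186),(674,186),(658,514),(480,514)],[(89,186),(278,186),(287,514),(108,514)]):
    w=c.back(q(p),.056);print(fit2(lp,w),np.linalg.norm(np.roll(w,-1,0)-w,axis=1))
```

```text
(array([0.6507566 , 0.01781832]), np.float64(-0.10087044124020855), np.float64(1.736149875730855)) [0.12667774 0.09573329 0.12806897 0.09575726]
(array([0.68656477, 0.04944915]), np.float64(-0.09088278709529382), np.float64(1.4617030199807064)) [0.03377842 0.06229186 0.0334304  0.06233968]
(array([ 0.67956436, -0.01997829]), np.float64(-0.09537274258634551), np.float64(1.4971838180937829)) [0.03326251 0.06233992 0.03363188 0.0623031 ]
```

```bash
python3 -m inch '-11 -33 0 -0.011 1;-11 -33 0 -0.011 1;-11 -33 0 -0.011 1;-11 -33 0 -0.011 1;-11 -33 0 -0.011 1;-11 -33 0 -0.011 1;-11 -33 0 -0.011 1' ; python3 -m inch '-11 -33 0 -0.011 0.6;-11 -33 0 -0.011 0.6;-11 -33 0 -0.011 0.6;-11 -33 0 -0.011 0.6;-11 -33 0 -0.011 0.6;-8 -30 0 -0.011 0.6;0 0 0 0 0.6;0 0 0 0 0.6';  python3 - <<'E'
from h import *
s=readout.observe();print(s['time'],s['tool_pos'],tool_T(s)[:3,1])
c=Cam("wrist");cv2.imwrite("pics/w2.png",c.img)
c.crop(200,100,360,260,4,"pics/w2c.png")
E
```

```text
time: 2.75
tool_pos: [0.5727, -0.216, 0.3515]
tool_rot: [0.077, 1.57, -0.1]
contact_force: [0.1, -0.1, -0.1]
opening: 0.0915
time: 3.42
tool_pos: [0.5101, -0.4116, 0.3509]
tool_rot: [0.764, 1.57, 0.518]
contact_force: [0.7, -0.2, 0.6]
opening: 0.0552
3.4167 [ 0.51011454 -0.41155797  0.35093013] [2.43530161e-01 9.69893285e-01 2.77135862e-04]
```

View pics/w2.png

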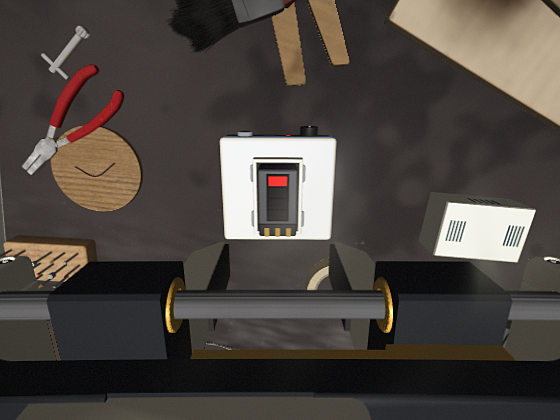

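View pics/w2c.png

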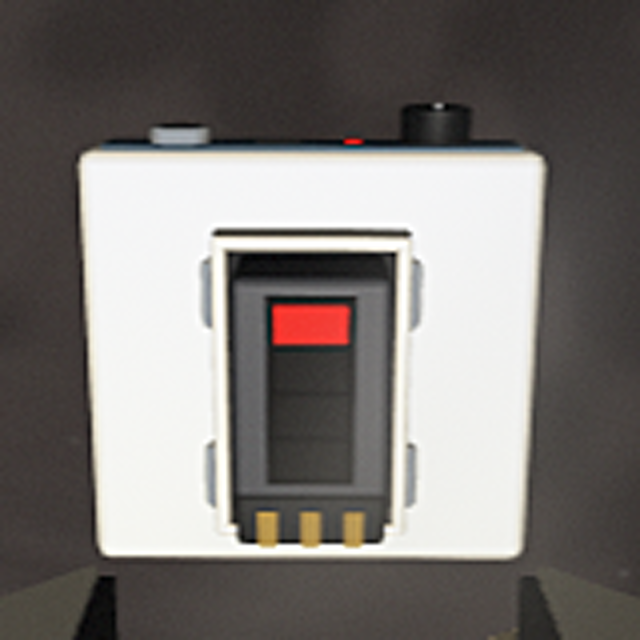

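Run:
```python
from h import *
c=Cam("wrist")
q=lambda p:np.array(p)/4.+(200,100)
loc=[(-.056,-.056),(-.056,.056),(.05,.056),(.05,-.056)]
w=c.back(q([(80,153),(544,153),(524,558),(99,558)]),.028);print(fit2(loc,w),np.linalg.norm(np.roll(w,-1,0)-w,axis=1))
lp=[(-.064,-.018),(-.064,.018),(0,.018),(0,-.018)]
w=c.back(q([(233,280),(392,280),(387,545),(241,545)]),.060);t,th,r=fit2(lp,w);print(t,th,r,np.linalg.norm(np.roll(w,-1,0)-w,axis=1))
print("mid",t-.032*np.array([np.cos(th),np.sin(th)]))
s=readout.observe();T=tool_T(s);print(s['tool_pos'],np.arctan2(T[1,1],T[0,1])-np.pi/2)
```

```text
(array([ 0.51324971, -0.41159996]), np.float64(-0.2440452386295785), np.float64(1.3772288799918098)) [0.10952931 0.10394762 0.11095128 0.10394562]
[ 0.54468898 -0.41882308] -0.2393452695078318 1.1902047376011748 [0.0346515  0.06256617 0.03400209 0.06256864]
mid [ 0.51360119 -0.41123694]
[ 0.51101415 -0.40978444  0.35103378] -0.24323736439505428
```

Run:
```python
from h import *
A=[];Q=[]
for i in range(10):
    cams.read_camera("wrist"); s=readout.observe();A.append(s['tool_pos']);T=tool_T(s);Q.append(np.r_[s['qpos'],np.arctan2(T[1,1],T[0,1])-np.pi/2])
A=np.array(A);print(A.mean(0),A.std(0));print(np.mean(Q,0),np.std(Q,0))
```

```text
[ 0.51097646 -0.41030992  0.35096759] [0.00024381 0.00059342 0.00012104]
[-7.93456616e-01  6.24468212e-01  1.20630964e+00  2.17761162e-04
  1.31077579e+00 -2.12102369e+00 -2.43285231e-01] [8.78985203e-04 4.35322685e-04 4.76160233e-04 1.44913018e-04
 2.22911187e-05 1.09180435e-04 7.52029223e-04]
```

```bash
python3 -m inch '2.4 -1.6 -15 0 0.6;0 0 -20 0 0.6;0 0 -25 0 0.6;0 0 -25 0 0.6;0 0 -20 0 0.6;0 0 -15 0 0.6;0 0 -10 0 0.6;0 0 0 0 0.6' ; python3 -m inch '0 0 0 0 0.35;0 0 0 0 0.35;0 0 0 0 0.3;0 0 0 0 0.3;0 0 0 0 0.3;0 0 0 0 0.3' 20
python3 - <<'E'
from h import *
s=readout.observe();print(s['tool_pos'],s['contact_force'],s['torque'],s['opening'])
c=Cam("wrist");cv2.imwrite("pics/w3.png",c.img)
E
```

```text
time: 4.68
tool_pos: [0.5124, -0.4126, 0.2183]
tool_rot: [2.57, 1.566, 2.325]
contact_force: [0.2, 0.1, 0.3]
opening: 0.0552
time: 5.18
tool_pos: [0.5131, -0.4133, 0.2222]
tool_rot: [-0.529, 1.568, -0.774]
contact_force: [0.0, 0.4, 6.3]
opening: 0.0362
[ 0.51313834 -0.41328273  0.22215829] [4.46450933e-03 4.28337531e-01 6.26413678e+00] [ 0.00650792 -0.01293691  0.01518546] 0.036229932377256684
```

View pics/w3.png

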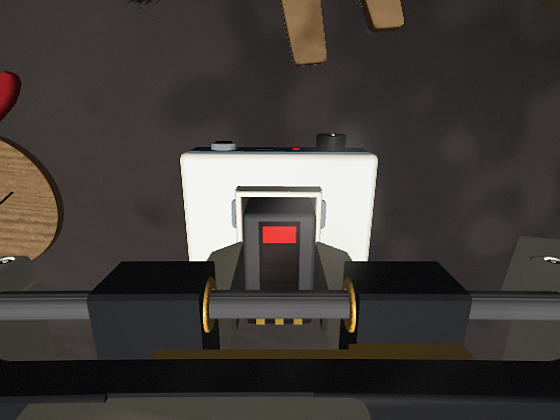

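```bash
python3 -m inch '0 0 5 0 0.3;0 0 10 0 0.3;0 0 15 0 0.3;0 0 20 0 0.3;0 0 25 0 0.3;12 26 15 0.013 0.3;12 26 0 0.013 0.3;12 26 0 0.013 0.3' ; python3 -m inch '12 26 0 0.013 0.3;12 26 0 0.013 0.3;12 26 0 0.013 0.3;12 26 0 0.013 0.3;12 26 0 0.013 0.3;12 26 0 0.013 0.3;12 26 0 0.013 0.3;5 8 0 0.013 0.3';python3 -m inch '0 0 0 0 0.3;0 0 0 0 0.3'
python3 - <<'E'
from h import *
s=readout.observe();print(s['tool_pos'],s['contact_force'],s['torque'],s['opening'])
c=Cam("wrist");cv2.imwrite("pics/w4.png",c.img)
c=Cam("top");c.crop(150,100,430,310,2.8,"pics/t4.png")
E
```

```text
time: 5.9
tool_pos: [0.549, -0.3345, 0.3128]
tool_rot: [-0.375, 1.568, -0.582]
contact_force: [0.8, 0.3, -2.1]
opening: 0.036
time: 6.57
tool_pos: [0.6388, -0.1411, 0.3112]
tool_rot: [1.487, 1.569, 1.389]
contact_force: [-1.4, -1.2, -0.9]
opening: 0.0356
time: 6.73
tool_pos: [0.6377, -0.1451, 0.3109]
tool_rot: [-2.202, 1.57, -2.303]
contact_force: [-0.6, -0.3, -1.5]
opening: 0.0359
[ 0.63774354 -0.1450663   0.31089838] [-0.63142748 -0.30587649 -1.50840446] [ 0.00314214 -0.01375951  0.04509266] 0.035911208338107986
```

View pics/w4.png

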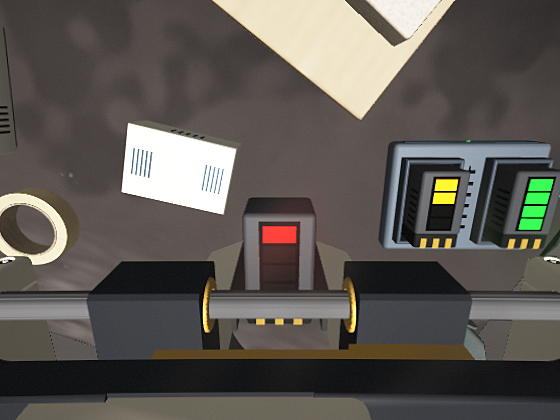

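View pics/t4.png

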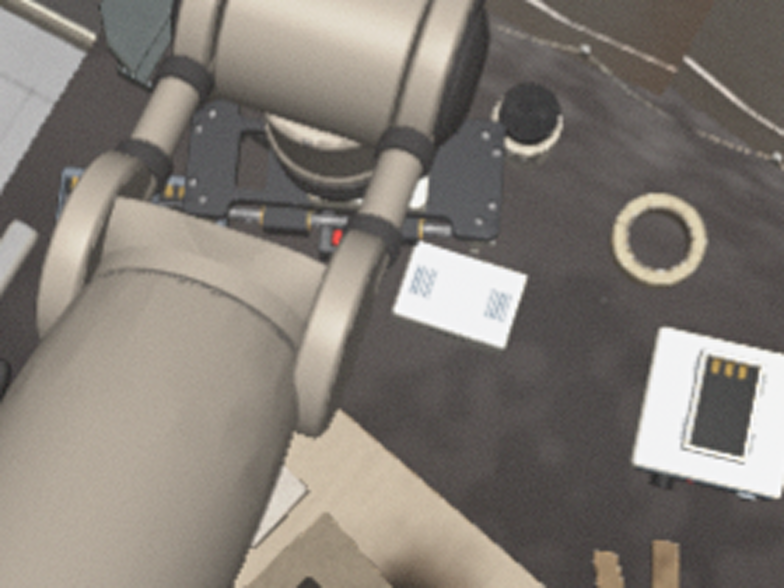

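```bash
python3 -m inch '6 14 -5 0 0.3;6 13 -15 0 0.3;0 0 -25 0 0.3;0 0 -25 0 0.3;0 0 -20 0 0.3;0 0 -13 0 0.3;0 0 -6 0 0.3;0 0 0 0 0.3' ; python3 -m inch '0 0 -2 0 0.3;0 0 -2 0 0.3;0 0 0 0 0.3'
```

```text
time: 7.5
tool_pos: [0.6495, -0.1184, 0.2004]
tool_rot: [2.904, 1.568, 2.802]
contact_force: [-0.2, -0.7, -2.3]
opening: 0.0358
time: 7.75
tool_pos: [0.6501, -0.1182, 0.1987]
tool_rot: [-0.132, 1.569, -0.234]
contact_force: [0.1, 0.1, -1.2]
opening: 0.036
```

```bash
python3 -m inch '0 0 -1 0 0.3;0 0 -1 0 0.3;0 0 0 0 0.3'; python3 -m inch '0 0 -1 0 0.3;0 0 -1 0 0.3;0 0 0 0 0.3'
```

```text
time: 8.0
tool_pos: [0.6499, -0.118, 0.1959]
tool_rot: [0.097, 1.57, -0.004]
contact_force: [-0.4, 0.6, -1.2]
opening: 0.0356
time: 8.25
tool_pos: [0.6499, -0.118, 0.1941]
tool_rot: [-0.011, 1.57, -0.113]
contact_force: [-0.3, 0.2, 2.8]
opening: 0.0359
```

```bash
python3 -m inch '0 0 0 0 0.6;0 0 0 0 0.6;0 0 0 0 0.6;0 0 8 0 0.6;0 0 20 0 0.6;0 0 25 0 0.6;0 0 30 0 0.6;0 0 30 0 0.6' ; python3 -m inch '0 26 25 0 0.6;0 26 15 0 0.6;0 26 0 0 0.6;0 26 0 0 0.6;0 20 0 0 0.6;0 10 0 0 0.6;0 0 0 0 0.6;0 0 0 0 0.6';cat >> h.py <<'E'
def mpose(n=8):
    A=[]
    for i in range(n):
        cams.read_camera("wrist"); s=readout.observe(); A.append(np.r_[s['tool_pos'],tool_T(s)[:3,:3].ravel()])
    A=np.mean(A,0);T=np.eye(4);T[:3,3]=A[:3];U,_,V=np.linalg.svd(A[3:].reshape(3,3));T[:3,:3]=U@V
    c=Cam("wrist");d=cams.read_camera("wrist");c.W=np.linalg.inv(T@d['T_tool_cam']);return T,c
E
python3 - <<'E'
from h import *
T,c=mpose();print(T, np.arctan2(T[1,1],T[0,1])-np.pi/2); np.save("T5.npy",T)
cv2.imwrite("pics/w5.png",c.img); c.crop(200,130,360,250,5,"pics/w5c.png")
E
```

```text
time: 8.92
tool_pos: [0.6496, -0.118, 0.3081]
tool_rot: [2.789, 1.57, 2.687]
contact_force: [0.7, -0.0, -0.3]
opening: 0.0547
time: 9.58
tool_pos: [0.6499, 0.0158, 0.347]
tool_rot: [-0.946, 1.57, -1.047]
contact_force: [0.2, -0.6, -0.3]
opening: 0.0551
[[-6.03415380e-05  1.02808946e-01  9.94701119e-01  6.49927197e-01]
 [-1.91521204e-04  9.94701102e-01 -1.02808955e-01  1.48814551e-02]
 [-9.99999980e-01 -1.96710007e-04 -4.03317012e-05  3.46694666e-01]
 [ 0.00000000e+00  0.00000000e+00  0.00000000e+00  1.00000000e+00]] -0.10299092417844147
```

View pics/w5.png

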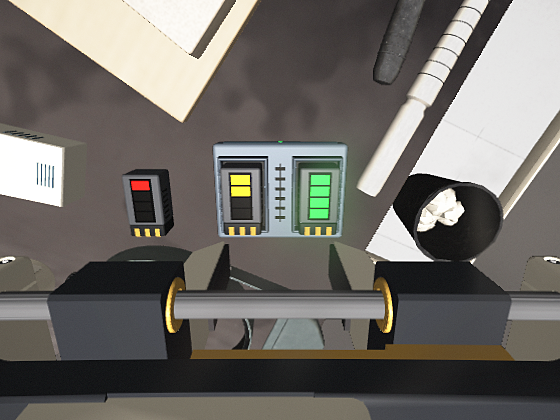

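View pics/w5c.png

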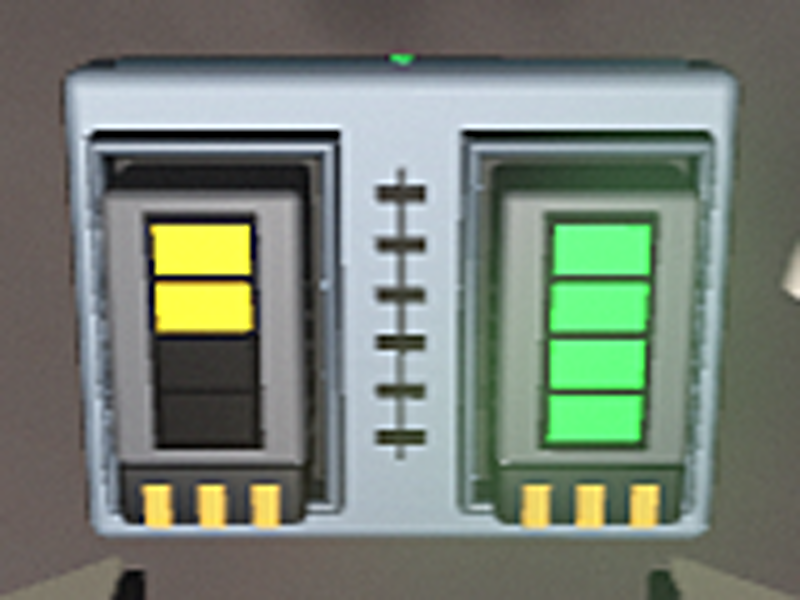

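Run:
```python
from h import *
d=cams.read_camera("wrist");c=Cam("wrist");T=np.load("T5.npy");c.W=np.linalg.inv(T@d['T_tool_cam'])
c.crop(110,155,190,245,6,"pics/w5r.png")
q=lambda p:np.array(p)/5.+(200,130)
loc=[(-.049,-.065),(-.049,.065),(.049,.065),(.049,-.065)]
w=c.back(q([(68,72),(737,72),(708,533),(94,533)]),.024);print(fit2(loc,w))
lp=[(-.032,-.018),(-.032,.018),(.032,.018),(.032,-.018)]
for p in ([(500,191),(700,191),(682,524),(498,524)],[(105,191),(302,191),(305,524),(123,524)]):
    w=c.back(q(p),.056);print(fit2(lp,w),np.linalg.norm(np.roll(w,-1,0)-w,axis=1))
```

```text
(array([0.65100969, 0.01639683]), np.float64(-0.10219862145524856), np.float64(1.7799331255625717))
(array([0.65501173, 0.05078595]), np.float64(-0.09431418893218388), np.float64(1.066493035080676)) [0.03472725 0.06256982 0.03415082 0.06262545]
(array([ 0.64798676, -0.01823094]), np.float64(-0.10577064717263321), np.float64(1.11760275305392)) [0.03422825 0.06263123 0.03380167 0.06259744]
```

View pics/w5r.png

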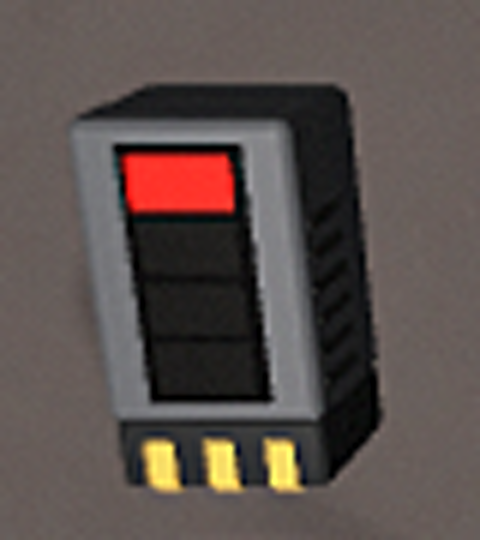

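Run:
```python
from h import *
d=cams.read_camera("wrist");c=Cam("wrist");T=np.load("T5.npy");c.W=np.linalg.inv(T@d['T_tool_cam'])
q=lambda p:np.array(p)/6.+(110,155)
lp=[(-.032,-.018),(-.032,.018),(.032,.018),(.032,-.018)]
w=c.back(q([(70,118),(293,119),(330,490),(124,488)]),.032);print(fit2(lp,w),np.linalg.norm(np.roll(w,-1,0)-w,axis=1))
```

```text
(array([ 0.64945365, -0.11748393]), np.float64(-0.11276427548430769), np.float64(0.8186479183090734)) [0.0349762  0.0636679  0.0343722  0.06333132]
```

```bash
python3 -m inch '2.5 18 0 0 0.6;2.4 18 -10 0 0.6;0 0 -22 0 0.6;0 0 -25 0 0.6;0 0 -25 0 0.6;0 0 -22 0 0.6;0 0 -15 0 0.6;0 0 -8 0 0.6' ; python3 -m inch '0 0 0 0 0.6;0 0 -2 0 0.6;0 0 0 0 0.6;0 0 0 0 0.3;0 0 0 0 0.3;0 0 0 0 0.3;0 0 0 0 0.3;0 0 0 0 0.3'
python3 - <<'E'
from h import *
T,c=mpose(5);print(T[:3,3]);s=readout.observe();print(s['contact_force'],s['torque'],s['opening'])
cv2.imwrite("pics/w6.png",c.img)
E
```

```text
time: 10.95
tool_pos: [0.6541, 0.0521, 0.2172]
tool_rot: [-3.106, 1.567, 3.075]
contact_force: [-0.4, 0.1, 0.2]
opening: 0.0551
time: 11.62
tool_pos: [0.6549, 0.0519, 0.2185]
tool_rot: [0.027, 1.57, -0.074]
contact_force: [-1.2, -0.6, 3.2]
opening: 0.0359
[0.65491816 0.05194426 0.21847853]
[-1.02112543 -0.92366014  5.30189554] [-0.06669761  0.16587041  0.00507646] 0.0358378287256845
```

View pics/w6.png

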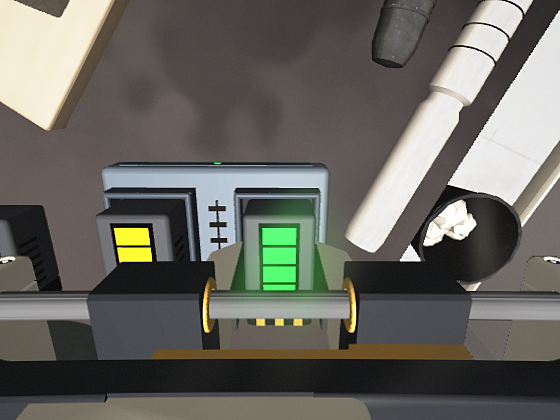

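```bash
python3 -m inch '0 0 4 0 0.3;0 0 8 0 0.3;0 0 15 0 0.3;0 0 25 0 0.3;0 0 25 0 0.3;-9 -29 15 -0.009 0.3;-9 -29 3 -0.009 0.3;-9 -29 0 -0.009 0.3' ; python3 -m inch '-9 -29 0 -0.009 0.3;-9 -29 0 -0.009 0.3;-9 -29 0 -0.009 0.3;-9 -29 0 -0.009 0.3;-9 -29 0 -0.009 0.3;-9 -29 0 -0.009 0.3;-9 -29 0 -0.009 0.3;-9 -29 0 -0.009 0.3';python3 -m inch '-9 -29 0 -0.009 0.3;-9 -29 0 -0.009 0.3;-9 -29 0 -0.009 0.3;-9 -29 0 -0.009 0.3;-6.7 -26 0 -0.009 0.3;0 0 0 0 0.3;0 0 0 0 0.3'
python3 - <<'E'
from h import *
T,c=mpose(8);print(T[:3,3],np.arctan2(T[1,1],T[0,1])-np.pi/2);s=readout.observe();print(s['contact_force'],s['torque'],s['opening'])
cv2.imwrite("pics/w7.png",c.img);np.save("T7.npy",T)
E
```

```text
time: 12.63
tool_pos: [0.6276, -0.0354, 0.3149]
tool_rot: [-0.023, 1.567, -0.151]
contact_force: [0.8, -0.6, -0.2]
opening: 0.0357
time: 13.3
tool_pos: [0.5551, -0.2683, 0.3131]
tool_rot: [1.465, 1.571, 1.264]
contact_force: [0.4, -0.1, -0.5]
opening: 0.0357
time: 13.88
tool_pos: [0.5123, -0.4102, 0.3126]
tool_rot: [2.03, 1.57, 1.782]
contact_force: [0.0, 0.2, -2.1]
opening: 0.0359
[ 0.51341625 -0.40809068  0.31282646] -0.24478914043337108
[ 0.46272057  0.27192952 -0.93621288] [ 0.01351554 -0.01162966  0.00467563] 0.03559267719826622
```

View pics/w7.png

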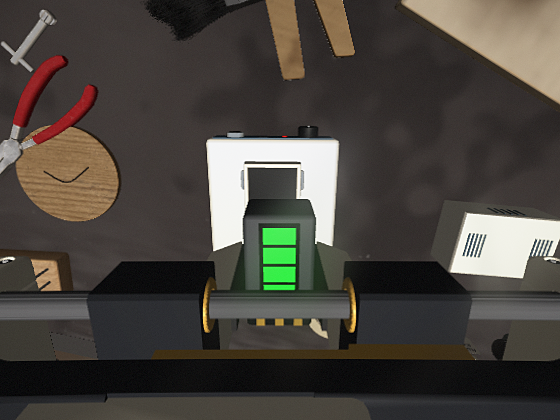

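```bash
python3 -m inch '-0.2 -3.8 -20 0 0.3;0 0 0 0 0.3;0 0 0 0 0.3'
python3 - <<'E'
from h import *
T,c=mpose(8);print(T[:3,3],np.arctan2(T[1,1],T[0,1])-np.pi/2)
c.crop(190,115,360,235,4.7,"pics/w8.png");np.save("T8.npy",T)
P=lambda x,y,z:(T[:3,:3]@[0,0,0])
th=-.244
for n,(x0,y0) in {"a":(.5132,-.4119)}.items():
    M=lambda x,y,z:[x0+x*np.cos(th)-y*np.sin(th),y0+x*np.sin(th)+y*np.cos(th),z]
    uv=c.proj([M(-.056,-.056,.028),M(-.056,.056,.028),M(-.0375,-.0235,.04),M(-.0375,.0235,.04)]);print(((uv-(190,115))*4.7).round(1))
E
```

```text
time: 14.63
tool_pos: [0.5126, -0.4125, 0.2917]
tool_rot: [2.546, 1.568, 2.3]
contact_force: [1.2, -0.1, -0.1]
opening: 0.0359
[ 0.51296149 -0.41278679  0.29335889] -0.2457575958318421
[[ 79.  120.7]
 [765.9 120.4]
 [275.  247. ]
 [569.9 246.9]]
```

View pics/w8.png

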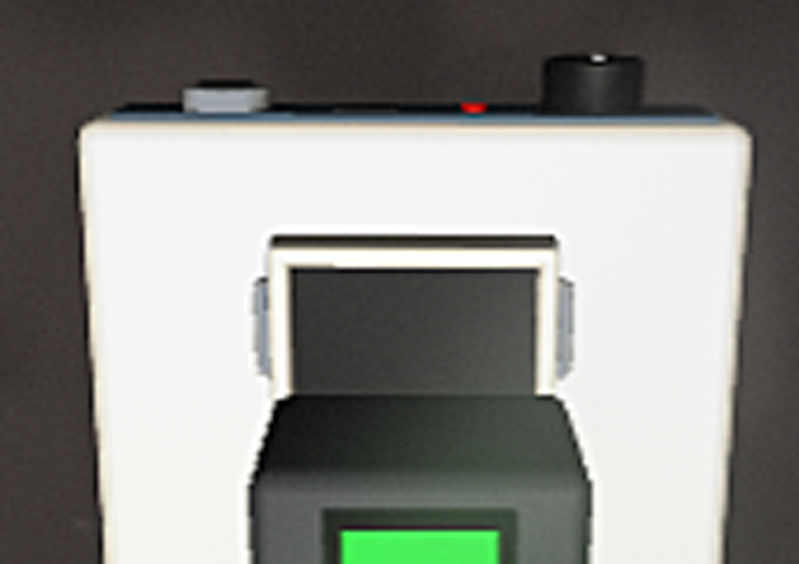

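Run:
```python
from h import *
d=cams.read_camera("wrist");T=np.load("T8.npy");c=Cam("wrist");c.W=np.linalg.inv(T@d['T_tool_cam'])
for dx in (0,.001):
    L=[(zt,yy,-.032+dx) for zt in (.1625,.1945) for yy in (-.018,.018)]
    uv=c.proj([(T@np.r_[p,1])[:3] for p in L]);print(((uv-(190,115))*4.7).round(1).tolist())
```

```text
[[239.2, 470.2], [591.6, 470.7], [269.4, 383.3], [562.6, 383.7]]
[[239.6, 479.4], [591.2, 479.9], [269.6, 391.1], [562.4, 391.5]]
```

```bash
python3 -m inch '-0.1 -0.5 -10 0 0.3;0 0 -20 0 0.3;0 0 -15 0 0.3;0 0 -8 0 0.3;0 0 0 0 0.3;0 0 -2 0 0.3;0 0 -2 0 0.3;0 0 0 0 0.3'; python3 -m inch '0 0 -2 0 0.3;0 0 -2 0 0.3;0 0 -2 0 0.3;0 0 0 0 0.3'
```

```text
time: 15.9
tool_pos: [0.5129, -0.4135, 0.2363]
tool_rot: [-0.483, 1.57, -0.729]
contact_force: [-0.3, 1.3, 0.5]
opening: 0.0359
time: 16.23
tool_pos: [0.5127, -0.4132, 0.2294]
tool_rot: [2.415, 1.57, 2.169]
contact_force: [-0.7, 0.7, -1.8]
opening: 0.036
```

Inside the bay with no contact force (bottom about 5 mm below the rim). Continuing down.

```bash
python3 -m inch '0 0 -2 0 0.3;0 0 -2 0 0.3;0 0 -1 0 0.3;0 0 0 0 0.3'; python3 -m inch '0 0 -1 0 0.3;0 0 -1 0 0.3;0 0 0 0 0.3;0 0 0 0 0.3'
```

```text
time: 16.57
tool_pos: [0.5127, -0.4132, 0.2243]
tool_rot: [2.512, 1.57, 2.267]
contact_force: [0.8, 0.4, -1.4]
opening: 0.0357
time: 16.9
tool_pos: [0.5127, -0.4133, 0.2227]
tool_rot: [1.306, 1.571, 1.06]
contact_force: [-0.1, 0.3, -0.9]
opening: 0.0362
```

```bash
python3 -m inch '0 0 -1 0 0.3;0 0 0 0 0.3;0 0 0 0 0.3'; python3 -m inch '0 0 -1 0 0.3;0 0 0 0 0.3'
```

```text
time: 17.15
tool_pos: [0.5128, -0.4133, 0.2225]
tool_rot: [-0.482, 1.57, -0.728]
contact_force: [-2.5, 0.4, 5.4]
opening: 0.036
time: 17.32
tool_pos: [0.5127, -0.4133, 0.2224]
tool_rot: [-0.525, 1.57, -0.77]
contact_force: [-3.5, 2.5, 10.7]
opening: 0.0358
```

```bash
python3 -m inch '0 0 1 0 0.6;0 0 0 0 0.6;0 0 0 0 0.6;0 0 8 0 0.6;0 0 20 0 0.6;0 0 30 0 0.6;0 0 40 0 0.6;0 0 30 0 0.6'; python3 -m inch '0 0 0 0 0.6;0 0 0 0 0.6'
python3 - <<'E'
from h import *
T,c=mpose(8);print(T[:3,3],np.arctan2(T[1,1],T[0,1])-np.pi/2);np.save("T9.npy",T)
cv2.imwrite("pics/w9.png",c.img)
c.crop(200,100,360,260,4,"pics/w9c.png")
E
```

```text
time: 17.98
tool_pos: [0.5128, -0.4133, 0.3527]
tool_rot: [-0.499, 1.569, -0.745]
contact_force: [-0.3, -0.6, 0.8]
opening: 0.0551
time: 18.15
tool_pos: [0.5129, -0.4134, 0.3525]
tool_rot: [-0.528, 1.566, -0.773]
contact_force: [0.4, -0.4, 0.1]
opening: 0.0552
[ 0.51261317 -0.41317657  0.34860945] -0.2458306229535978
```

View pics/w9.png

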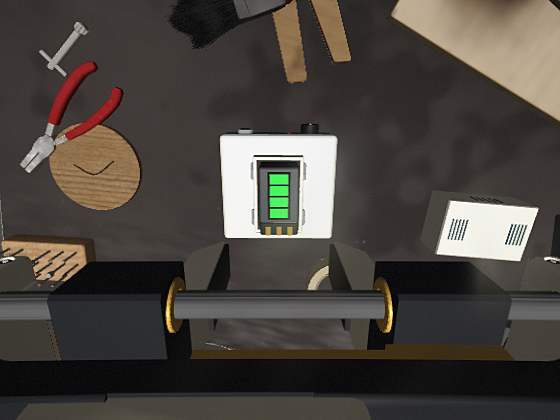

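View pics/w9c.png

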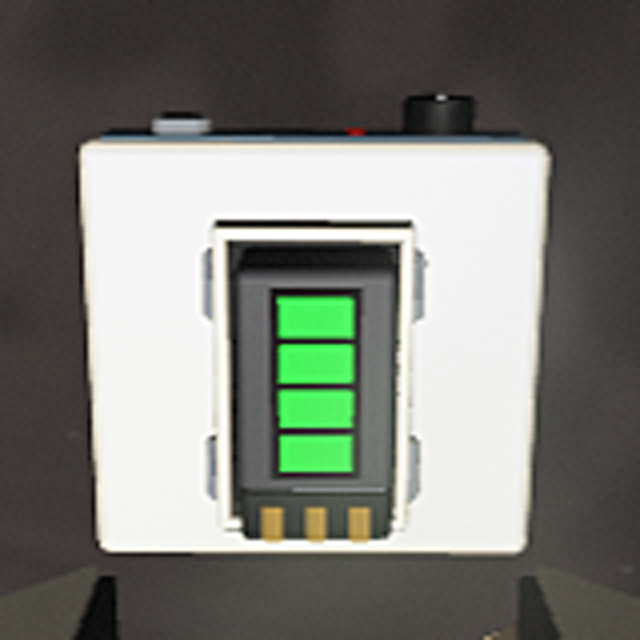

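```bash
python3 - <<'E'
from h import *
d=cams.read_camera("wrist");T=np.load("T9.npy");c=Cam("wrist");c.W=np.linalg.inv(T@d['T_tool_cam'])
q=lambda p:np.array(p)/4.+(200,100)
loc=[(-.056,-.056),(-.056,.056),(.05,.056),(.05,-.056)]
w=c.back(q([(81,144),(550,144),(526,553),(101,553)]),.028);print(fit2(loc,w))
lp=[(-.032,-.018),(-.032,.018),(.032,.018),(.032,-.018)]
w=c.back(q([(236,273),(395,273),(390,538),(245,538)]),.060);print(fit2(lp,w),np.linalg.norm(np.roll(w,-1,0)-w,axis=1))
E
python3 -m inch '6 13.5 0 -0.118 1;6 13.5 0 -0.118 1;6 13.5 0 -0.118 1;6 13.5 0 -0.118 1;6 13.5 0 -0.118 1;6 13.5 0 -0.118 1;6 13.5 0 -0.118 1;6 13.5 0 -0.118 1'; python3 -m inch '6 13.5 0 -0.118 1;6 13.5 0 -0.118 1;6 13.5 0 -0.118 1;6 13.5 0 -0.118 1;6 13.5 0 -0.118 1;6 13.5 0 -0.118 1;0 0 0 0 1;0 0 0 0 1';python3 - <<'E'
from h import *
T,c=mpose(8);print(T[:3,3],np.arctan2(T[1,1],T[0,1]));np.save("T10.npy",T)
cv2.imwrite("pics/w10.png",c.img)
E
```

```text
(array([ 0.51250324, -0.41286973]), np.float64(-0.2470023887122085), np.float64(1.5378243942262282))
(array([ 0.51292371, -0.41248195]), np.float64(-0.2389207606997427), np.float64(1.5986689743336946)) [0.03429962 0.06177356 0.03341006 0.06177679]
time: 19.42
tool_pos: [0.561, -0.3046, 0.3498]
tool_rot: [0.855, 1.571, -0.341]
contact_force: [0.2, 0.5, -0.2]
opening: 0.0915
time: 20.08
tool_pos: [0.5969, -0.2239, 0.3498]
tool_rot: [0.208, 1.57, -1.685]
contact_force: [-0.3, 0.7, 0.4]
opening: 0.0921
[ 0.59649045 -0.22496187  0.34972761] -0.3257570661077893
```

View pics/w10.png

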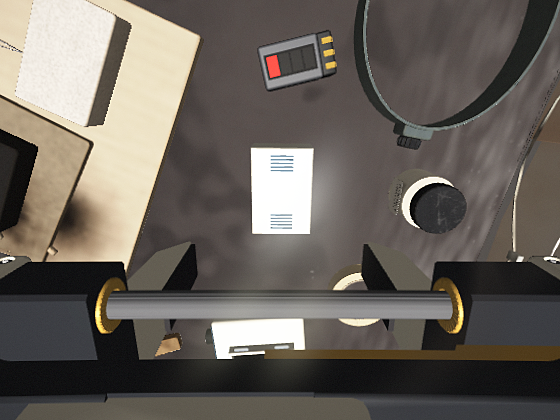

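Run:
```python
from h import *
d=cams.read_camera("wrist");T=np.load("T10.npy");c=Cam("wrist");c.W=np.linalg.inv(T@d['T_tool_cam'])
c.crop(235,130,330,250,6,"pics/w10c.png")
```

```text
(no output)
```

View pics/w10c.png

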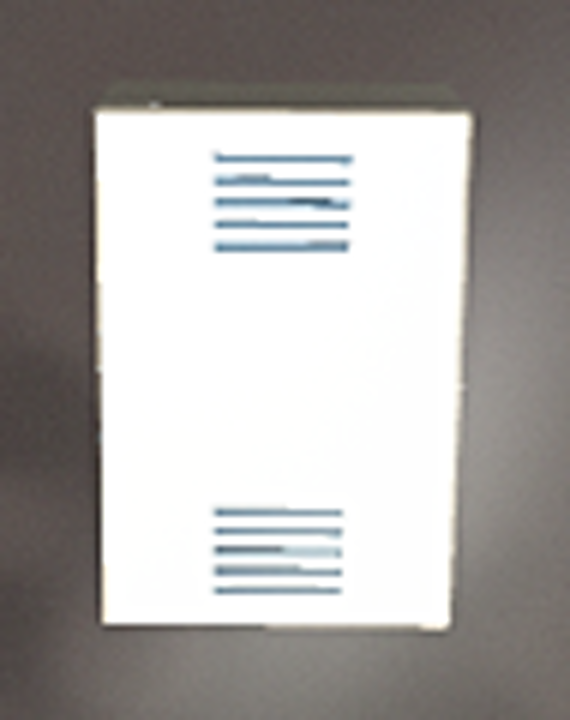

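Run:
```python
from h import *
d=cams.read_camera("wrist");T=np.load("T10.npy");c=Cam("wrist");c.W=np.linalg.inv(T@d['T_tool_cam'])
q=lambda p:np.array(p)/6.+(235,130)
w=c.back(q([(96,109),(471,113),(450,628),(103,626)]),.038)
print(fit2([(-.029,.043),(.029,.043),(.029,-.043),(-.029,-.043)],w),np.linalg.norm(np.roll(w,-1,0)-w,axis=1))
```

```text
(array([ 0.59877528, -0.22495302]), np.float64(-0.33439576763922235), np.float64(0.3680539728745935)) [0.05743009 0.08535006 0.057893   0.08559707]
```

```bash
python3 -m inch '2.3 0 -15 -0.0085 1;0 0 -25 0 1;0 0 -30 0 1;0 0 -30 0 1;0 0 -25 0 1;0 0 -20 0 1;0 0 -10 0 1;0 0 -4 0 1'; python3 -m inch '0 0 0 0 1;0 0 0 0 0.7;0 0 0 0 0.65;0 0 0 0 0.6;0 0 0 0 0.55;0 0 0 0 0.55;0 0 0 0 0.55' 20
python3 - <<'E'
from h import *
T,c=mpose(8);print(T[:3,3],np.arctan2(T[1,1],T[0,1]));np.save("T11.npy",T)
s=readout.observe();print(s['contact_force'],s['torque'],s['opening'])
cv2.imwrite("pics/w11.png",c.img)
E
```

```text
time: 21.45
tool_pos: [0.5987, -0.2241, 0.1889]
tool_rot: [-1.716, 1.568, 2.661]
contact_force: [0.0, 0.6, 0.3]
opening: 0.0918
time: 22.03
tool_pos: [0.5991, -0.2243, 0.1912]
tool_rot: [1.433, 1.57, -0.473]
contact_force: [-0.4, -0.3, 0.6]
opening: 0.0574
[ 0.59914506 -0.22433824  0.19122441] -0.3355036487183509
[-0.72376793  0.83980328  4.70378633] [ 0.03129158  0.2430232  -0.04303467] 0.05772813578686195
```

View pics/w11.png

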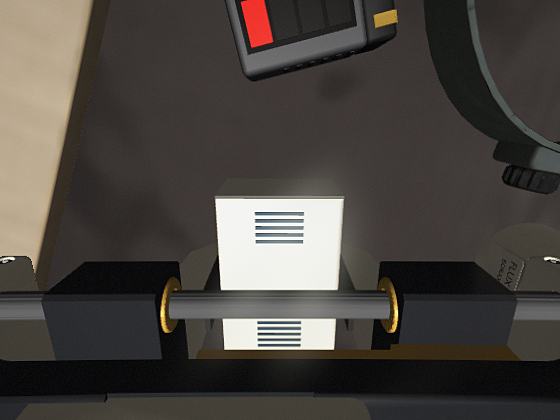

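```bash
python3 -m inch '0 0 5 0 0.55;0 0 10 0 0.55;0 0 20 0 0.55;0 0 25 0 0.55;0 0 25 0 0.55;-6.6 -14.5 15 -0.114 0.55;-6.6 -14.5 0 -0.114 0.55;-6.6 -14.5 0 -0.114 0.55'; python3 -m inch '-6.6 -14.5 0 -0.114 0.55;-6.6 -14.5 0 -0.114 0.55;-6.6 -14.5 0 -0.114 0.55;-6.6 -14.5 0 -0.114 0.55;-6.6 -14.5 0 -0.114 0.55;-6.6 -14.5 0 -0.114 0.55;-6.6 -14.5 0 -0.114 0.55;-6.6 -14.5 0 -0.114 0.55'; python3 -m inch '-6.6 -14.5 0 -0.114 0.55;-6.6 -14.5 0 -0.113 0.55;0 0 0 0 0.55;0 0 0 0 0.55';python3 - <<'E'
from h import *
T,c=mpose(8);print(T[:3,3],np.arctan2(T[1,1],T[0,1]));np.save("T12.npy",T)
s=readout.observe();print(s['contact_force'],s['torque'],s['opening'])
cv2.imwrite("pics/w12.png",c.img)
E
```

```text
time: 23.2
tool_pos: [0.5793, -0.2681, 0.2929]
tool_rot: [1.673, 1.567, -0.58]
contact_force: [-0.5, 0.2, -1.0]
opening: 0.0575
time: 23.87
tool_pos: [0.526, -0.3844, 0.2912]
tool_rot: [1.385, 1.571, -1.78]
contact_force: [-0.4, -0.0, -1.0]
opening: 0.0576
time: 24.2
tool_pos: [0.5128, -0.4133, 0.2909]
tool_rot: [-1.314, 1.571, 1.583]
contact_force: [0.1, 1.8, -0.7]
opening: 0.0578
[ 0.51359623 -0.41209427  0.2908521 ] -1.8143036240512307
[-0.42124805  0.96603371 -1.59527479] [-0.01285891  0.23273676 -0.02789725] 0.05796880676934255
```

View pics/w12.png

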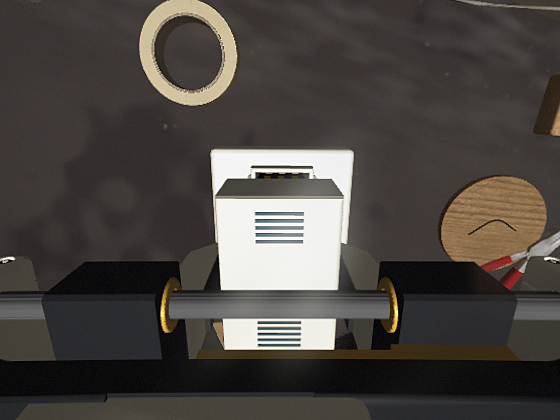

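Run:
```python
from h import *
d=cams.read_camera("wrist");T=np.load("T12.npy");c=Cam("wrist");c.W=np.linalg.inv(T@d['T_tool_cam'])
c.crop(195,135,370,235,4.5,"pics/w12c.png")
w=c.back([(211.5,151),(353.5,151)],.028);m=w.mean(0);th=-.246;print(w,m-.05*np.array([np.cos(th),np.sin(th),0]))
M=lambda x,y,z:[.5128+x*np.cos(th)-y*np.sin(th),-.4128+x*np.sin(th)+y*np.cos(th),z]
print(((c.proj([M(.05,.056,.028),M(.05,-.056,.028),M(.0375,.0235,.04),M(.0375,-.0235,.04)])-(195,135))*4.5).round(1))
# cover in grip: top edge far
L=[(zt,yy,-.043) for zt in (.1531,.1912) for yy in (-.029,.029)]
print(((c.proj([(T@np.r_[p,1])[:3] for p in L])-(195,135))*4.5).round(1))
```

```text
[[ 0.57197157 -0.3732614   0.028     ]
 [ 0.54585478 -0.47888387  0.028     ]] [ 0.51041846 -0.41389632  0.028     ]
[[ 54.3  58.6]
 [713.8  61.1]
 [241.4 145.7]
 [526.8 146.7]]
[[ 82.  273. ]
 [675.8 273.6]
 [143.2 188.4]
 [613.6 188.9]]
```

View pics/w12c.png

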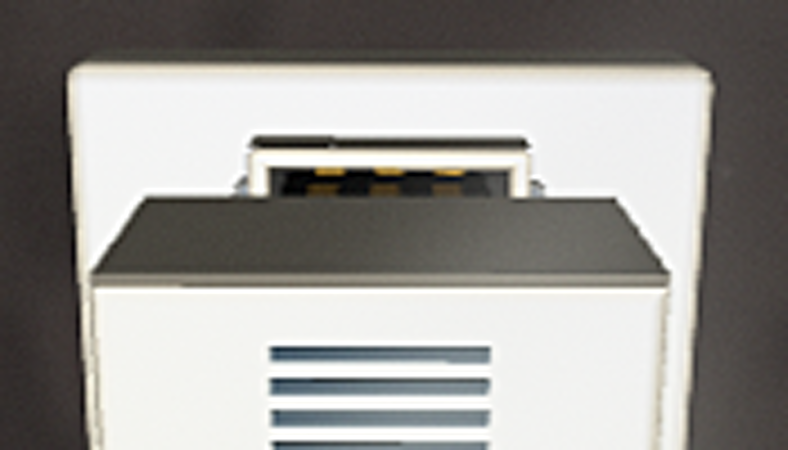

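```bash
python3 -m inch '-0.2 -1.4 -10 0 0.55;0 0 -15 0 0.55;0 0 -15 0 0.55;0 0 -10 0 0.55;0 0 -5 0 0.55;0 0 0 0 0.55;0 0 -2 0 0.55;0 0 0 0 0.55'; python3 -m inch '0 0 -2 0 0.55;0 0 -2 0 0.55;0 0 0 0 0.55;0 0 0 0 0.55'; python3 -m inch '0 0 -1 0 0.55;0 0 -1 0 0.55;0 0 0 0 0.55;0 0 0 0 0.55'
```

```text
time: 25.47
tool_pos: [0.5132, -0.4144, 0.2342]
tool_rot: [2.532, 1.57, -0.855]
contact_force: [0.3, -0.1, -0.8]
opening: 0.0578
time: 25.8
tool_pos: [0.513, -0.4142, 0.2298]
tool_rot: [2.002, 1.571, -1.385]
contact_force: [0.1, 0.0, -2.0]
opening: 0.058
time: 26.13
tool_pos: [0.513, -0.4142, 0.2276]
tool_rot: [0.041, 1.571, 2.937]
contact_force: [-0.6, -0.5, -1.1]
opening: 0.0577
```

```bash
python3 -m inch '0 0 -1 0 0.55;0 0 0 0 0.55;0 0 0 0 0.55'; python3 -m inch '0 0 -1 0 0.55;0 0 0 0 0.55;0 0 0 0 0.55'
```

```text
time: 26.38
tool_pos: [0.5132, -0.4142, 0.227]
tool_rot: [2.785, 1.57, -0.603]
contact_force: [0.3, 0.2, 1.2]
opening: 0.0579
time: 26.63
tool_pos: [0.5133, -0.4143, 0.2267]
tool_rot: [2.672, 1.569, -0.715]
contact_force: [-0.7, 1.3, 5.7]
opening: 0.0583
```

```bash
python3 -m inch '0 0 1 0 0.8;0 0 0 0 0.8;0 0 0 0 0.8;0 0 10 0 0.8;0 0 25 0 0.8;0 0 30 0 0.8;0 0 30 0 0.4;0 0 30 0 0'; python3 -m inch '0 0 0 0 0;0 0 0 0 0'
python3 - <<'E'
from h import *
T,c=mpose(8);print(T[:3,3],np.arctan2(T[1,1],T[0,1]));np.save("T13.npy",T)
cv2.imwrite("pics/w13.png",c.img)
c.crop(190,130,370,260,4.4,"pics/w13c.png")
Cam("scene").crop(290,230,410,320,6,"pics/s13.png")
E
```

```text
time: 27.3
tool_pos: [0.5129, -0.4141, 0.3537]
tool_rot: [1.195, 1.571, -2.193]
contact_force: [-0.7, -0.5, -0.4]
opening: 0.0644
time: 27.47
tool_pos: [0.5132, -0.4143, 0.3546]
tool_rot: [2.562, 1.566, -0.825]
contact_force: [0.2, -0.1, -0.3]
opening: 0.0513
[ 0.51288253 -0.41406469  0.35070024] -1.8165317775387095
```

View pics/w13.png

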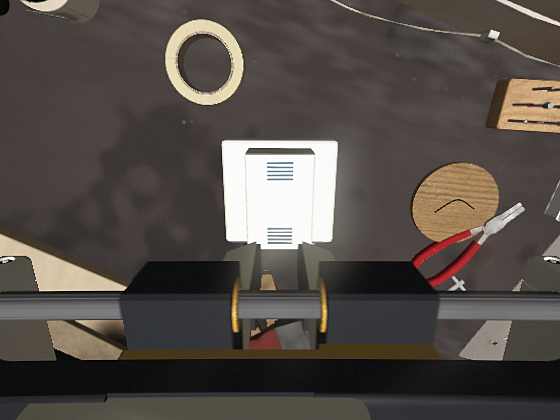

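View pics/s13.png

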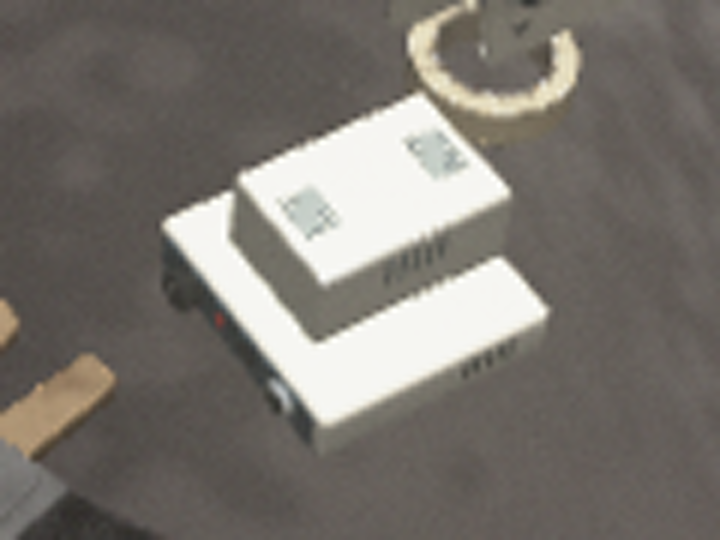

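View pics/w13c.png

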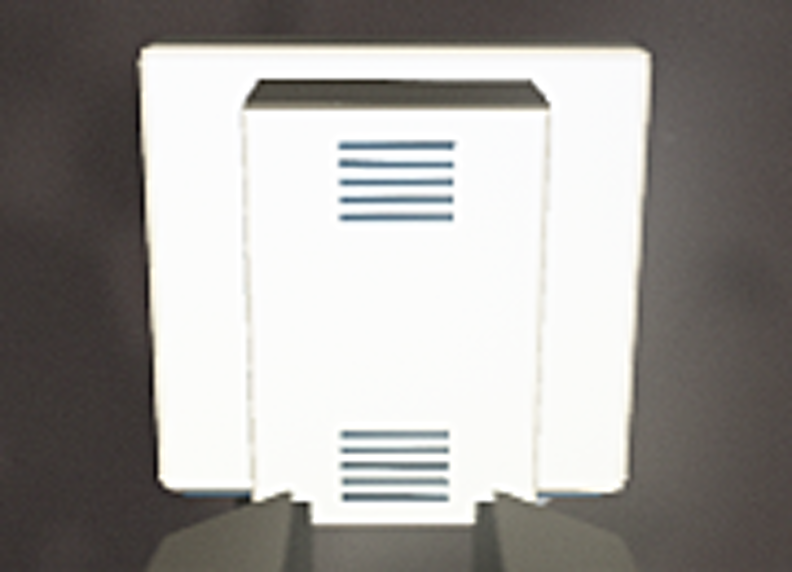

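```bash
python3 -m inch '14.3 -3.2 0 0 0;14.3 -3.3 -10 0 0;0 0 -20 0 0;0 0 -25 0 0;0 0 -20 0 0;0 0 -12 0 0;0 0 -6 0 0;0 0 0 0 0'; python3 -m inch '0 0 -2 0 0;0 0 -2 0 0;0 0 0 0 0'; python3 -m inch '0 0 -1 0 0;0 0 -1 0 0;0 0 0 0 0'
```

```text
time: 28.68
tool_pos: [0.5415, -0.4206, 0.2575]
tool_rot: [-0.491, 1.569, 2.405]
contact_force: [-0.2, -0.4, 0.5]
opening: 0.0004
time: 28.93
tool_pos: [0.5418, -0.4209, 0.2557]
tool_rot: [2.56, 1.569, -0.827]
contact_force: [0.0, -0.5, -0.8]
opening: 0.0005
time: 29.18
tool_pos: [0.5416, -0.4207, 0.2529]
tool_rot: [2.366, 1.57, -1.021]
contact_force: [-0.4, -0.9, 0.1]
opening: 0.0007
```

```bash
python3 -m inch '0 0 -1 0 0;0 0 -1 0 0;0 0 0 0 0'; python3 -m inch '0 0 -1 0 0;0 0 0 0 0'; python3 -m inch '0 0 -1 0 0;0 0 0 0 0'
```

```text
time: 29.43
tool_pos: [0.5419, -0.4209, 0.2514]
tool_rot: [2.561, 1.569, -0.827]
contact_force: [2.1, -0.1, 2.9]
opening: 0.0004
time: 29.6
tool_pos: [0.5419, -0.4209, 0.2503]
tool_rot: [2.615, 1.569, -0.772]
contact_force: [0.6, -1.0, 5.3]
opening: 0.0006
time: 29.77
tool_pos: [0.5419, -0.4209, 0.249]
tool_rot: [2.644, 1.569, -0.743]
contact_force: [3.0, -1.8, 2.9]
opening: 0.0003
```

```bash
python3 -m inch '0 0 -1 0 0;0 0 -1 0 0;0 0 0 0 0'; python3 -m inch '0 0 -1 0 0;0 0 -1 0 0;0 0 0 0 0'; python3 -m inch '0 0 -1 0 0;0 0 0 0 0'
```

```text
time: 30.02
tool_pos: [0.5417, -0.4206, 0.2466]
tool_rot: [-1.086, 1.571, 1.81]
contact_force: [0.9, -0.3, 1.7]
opening: 0.0
time: 30.27
tool_pos: [0.5413, -0.4203, 0.2443]
tool_rot: [-0.447, 1.568, 2.448]
contact_force: [-0.4, 1.9, 4.6]
opening: 0.0005
time: 30.43
tool_pos: [0.5413, -0.4203, 0.2443]
tool_rot: [-0.413, 1.569, 2.483]
contact_force: [-2.6, 2.8, 10.4]
opening: 0.0003
```

```bash
python3 -m inch '0 0 -1 0 0;0 0 0 0 0;0 0 0 0 0'; python3 -m inch '0 0 5 0 0;0 0 20 0 0;-15 4 0 0 0;-20 5 0 0 0;-20 5 0 0 0;-3.2 0.6 -10 0 0;0 0 0 0 0'; python3 -m inch '0 0 -3 0 0;0 0 -2 0 0;0 0 0 0 0'
```

```text
time: 30.68
tool_pos: [0.5412, -0.4202, 0.2442]
tool_rot: [-0.353, 1.569, 2.543]
contact_force: [-3.1, 3.6, 13.9]
opening: 0.0002
time: 31.27
tool_pos: [0.4818, -0.4055, 0.2557]
tool_rot: [-0.498, 1.566, 2.397]
contact_force: [-1.0, 0.1, -0.2]
opening: 0.0005
time: 31.52
tool_pos: [0.4839, -0.4061, 0.2521]
tool_rot: [-0.508, 1.57, 2.388]
contact_force: [0.7, -0.7, -1.0]
opening: 0.0006
```

```bash
python3 -m inch '0 0 -1 0 0;0 0 -1 0 0;0 0 0 0 0'; python3 -m inch '0 0 -1 0 0;0 0 -1 0 0;0 0 0 0 0'; python3 -m inch '0 0 -1 0 0;0 0 -1 0 0;0 0 0 0 0';  python3 -m inch '0 0 -1 0 0;0 0 0 0 0'
```

```text
time: 31.77
tool_pos: [0.4837, -0.406, 0.2505]
tool_rot: [-0.051, 1.571, 2.845]
contact_force: [-0.3, 0.1, 0.1]
opening: 0.0003
time: 32.02
tool_pos: [0.4834, -0.4061, 0.2485]
tool_rot: [-0.052, 1.571, 2.844]
contact_force: [0.4, -0.1, -0.8]
opening: 0.0006
time: 32.27
tool_pos: [0.4834, -0.406, 0.2465]
tool_rot: [-0.39, 1.57, 2.506]
contact_force: [-1.0, 0.5, 0.2]
opening: 0.0002
time: 32.43
tool_pos: [0.4834, -0.4061, 0.2456]
tool_rot: [-0.119, 1.571, 2.777]
contact_force: [-0.0, 0.1, -0.7]
opening: 0.0007
```

```bash
python3 -m inch '0 0 -1 0 0;0 0 -1 0 0;0 0 0 0 0'; python3 -m inch '0 0 -1 0 0;0 0 0 0 0'; python3 -m inch '0 0 -1 0 0;0 0 0 0 0'; python3 -m inch '0 0 -1 0 0;0 0 0 0 0'
```

```text
time: 32.68
tool_pos: [0.4835, -0.4061, 0.2443]
tool_rot: [2.327, 1.57, -1.061]
contact_force: [-0.1, 0.5, 3.6]
opening: 0.0007
time: 32.85
tool_pos: [0.4834, -0.4061, 0.2443]
tool_rot: [2.389, 1.57, -0.998]
contact_force: [-3.0, 2.6, 9.9]
opening: 0.0006
time: 33.02
tool_pos: [0.4834, -0.406, 0.2442]
tool_rot: [2.397, 1.569, -0.99]
contact_force: [-3.8, 4.5, 16.5]
opening: 0.0002
time: 33.18
tool_pos: [0.4834, -0.406, 0.2441]
tool_rot: [2.407, 1.569, -0.98]
contact_force: [-6.1, 6.3, 21.1]
opening: 0.0005
```

```bash
python3 -m inch '0 0 5 0 0;0 0 15 0 0;15 -4 0 0 0;20 -5 0 0 0;20 -5 0 0 0;3.2 -0.6 -10 0 0;0 0 -3 0 0;0 0 0 0 0'; python3 -m inch '0 0 -2 0 0;0 0 -2 0 0;0 0 -1 0 0;0 0 0 0 0'; python3 -m inch '0 0 -2 0 0;0 0 -1 0 0;0 0 0 0 0'
```

```text
time: 33.85
tool_pos: [0.5407, -0.4201, 0.2452]
tool_rot: [-0.45, 1.566, 2.446]
contact_force: [-0.3, -0.1, -0.6]
opening: 0.0006
time: 34.18
tool_pos: [0.5409, -0.4206, 0.2443]
tool_rot: [0.867, 1.571, -2.521]
contact_force: [-2.4, 3.5, 7.3]
opening: 0.0006
time: 34.43
tool_pos: [0.5408, -0.4205, 0.2442]
tool_rot: [2.395, 1.569, -0.993]
contact_force: [-7.6, 7.3, 21.9]
opening: 0.0003
```

Both ends bottom out at the same height. Lift away and look.

```bash
python3 -m inch '0 0 8 0 0;0 0 25 0 0.3;0 0 35 0 0.6;-10 3 40 0 0.6;-19 3 8 0 0.6;0 0 0 0 0.6;0 0 0 0 0.6'
python3 - <<'E'
from h import *
T,c=mpose(8);print(T[:3,3],np.arctan2(T[1,1],T[0,1]));np.save("T14.npy",T)
cv2.imwrite("pics/w14.png",c.img)
c.crop(190,130,370,260,4.4,"pics/w14c.png")
Cam("scene").crop(290,230,410,320,6,"pics/s14.png")
E
```

```text
time: 35.02
tool_pos: [0.5118, -0.4148, 0.3567]
tool_rot: [2.586, 1.569, -0.803]
contact_force: [0.0, -0.2, -0.1]
opening: 0.0357
[ 0.51278352 -0.41465642  0.35442403] -1.8165071245807214
```

View pics/w14c.png

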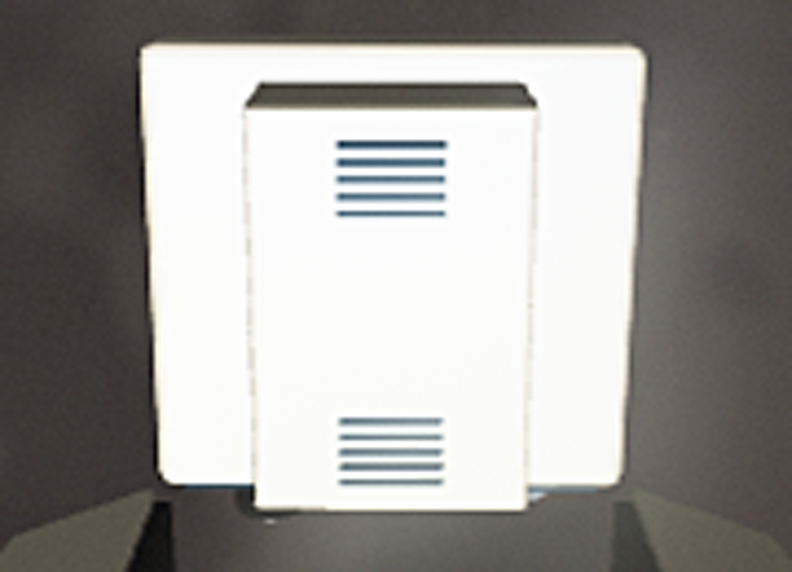

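View pics/s14.png

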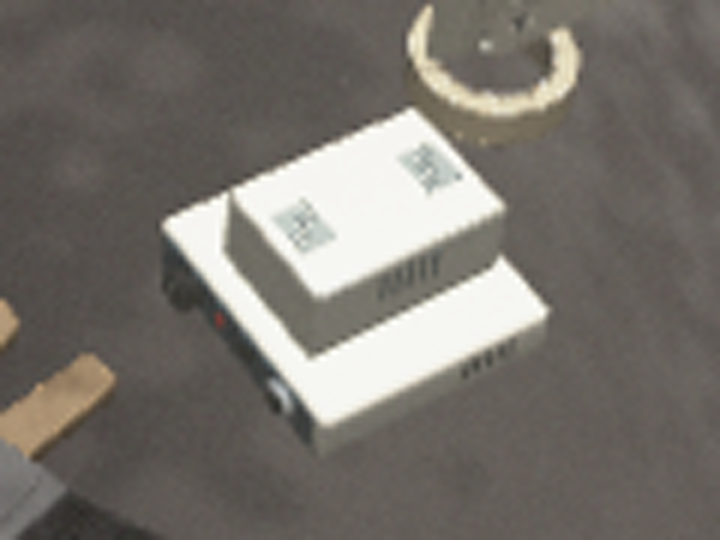

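```bash
python3 -m inch '5.1 11 0 0.1217 0.6;5.1 11 0 0.1217 0.6;5.1 11 0 0.1217 0.6;5.1 11 0 0.1217 0.6;5.1 11 0 0.1217 0.6;5.1 11 0 0.1217 0.6;5.1 11 0 0.1217 0.6;5.1 11 0 0.1217 0.6' && python3 -m inch '5.1 11 0 0.1217 0.6;5.1 11 0 0.1217 0.6;5.1 11 0 0.1217 0.6;5.1 11 0 0.1217 0.6;5.1 11 0 0.1217 0.6;5.1 11 0 0.1217 0.6;5.1 11 0 0.1217 0.6;5.1 11 0 0.1217 0.6'; python3 -m inch '5.1 11 0 0.1217 0.6;5.1 11 0 0.1217 0.6;5.1 11 0 0.1217 0.6;5.1 11 0 0.1217 0.6;5.1 11 0 0.1217 0.6;5.1 11 0 0.1217 0.6;5.1 11 0 0.1217 0.6;5.1 11 0 0.1217 0.6';python3 -m inch '5.1 11 0 0.1217 0.6;5.1 11 0 0.1217 0.6;5.1 11 0 0.1217 0.6;0 0 0 0 0.6;0 0 0 0 0.6'
python3 - <<'E'
from h import *
T,c=mpose(8);print(T[:3,3],np.arctan2(T[1,1],T[0,1])-np.pi/2);np.save("T15.npy",T)
cv2.imwrite("pics/w15.png",c.img)
c.crop(240,150,320,245,6,"pics/w15c.png")
E
```

```text
time: 36.23
tool_pos: [0.5537, -0.3261, 0.3558]
tool_rot: [1.812, 1.571, -0.596]
contact_force: [0.9, 0.2, 0.3]
opening: 0.055
time: 36.9
tool_pos: [0.5945, -0.2381, 0.3558]
tool_rot: [1.26, 1.571, -0.174]
contact_force: [-0.1, 0.8, -0.6]
opening: 0.0553
time: 37.57
tool_pos: [0.6353, -0.1501, 0.3558]
tool_rot: [0.508, 1.571, 0.047]
contact_force: [-0.1, 0.4, 0.5]
opening: 0.0551
time: 37.98
tool_pos: [0.6504, -0.1173, 0.3556]
tool_rot: [-2.421, 1.571, -2.525]
contact_force: [0.5, 0.8, -0.2]
opening: 0.0548
[ 0.65015257 -0.11829432  0.3557478 ] -0.10396509165045575
```

View pics/w15.png

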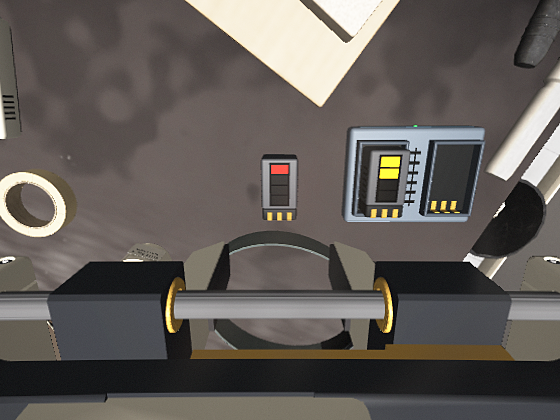

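View pics/w15c.png

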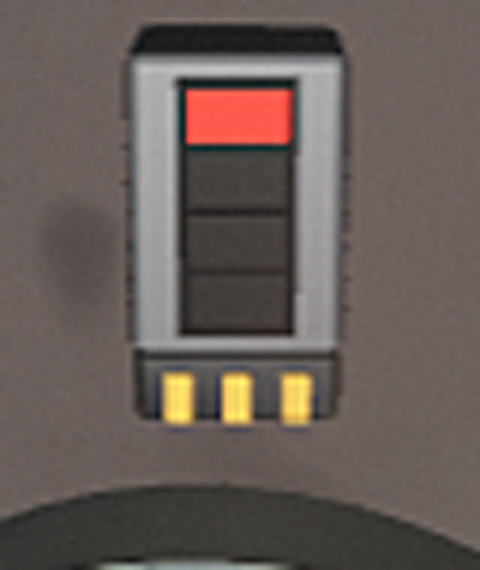

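Run:
```python
from h import *
d=cams.read_camera("wrist");T=np.load("T15.npy");c=Cam("wrist");c.W=np.linalg.inv(T@d['T_tool_cam'])
q=lambda p:np.array(p)/6.+(240,150)
lp=[(-.032,-.018),(-.032,.018),(.032,.018),(.032,-.018)]
w=c.back(q([(131,54),(342,54),(338,421),(137,421)]),.032);print(fit2(lp,w),np.linalg.norm(np.roll(w,-1,0)-w,axis=1))
```

```text
(array([ 0.64926236, -0.1173705 ]), np.float64(-0.10018956338793099), np.float64(1.0755403121254503)) [0.03399094 0.06299711 0.03440842 0.06300255]
```

```bash
python3 -m inch '-0.5 0.8 -15 0 0.6;0 0 -25 0 0.6;0 0 -30 0 0.6;0 0 -30 0 0.6;0 0 -25 0 0.6;0 0 -20 0 0.6;0 0 -11 0 0.6;0 0 -5 0 0.6'; python3 -m inch '0 0 0 0 0.6;0 0 0 0 0.3;0 0 0 0 0.3;0 0 0 0 0.3;0 0 0 0 0.3;0 0 0 0 0.3' 20
python3 - <<'E'
from h import *
T,c=mpose(8);print(T[:3,3],np.arctan2(T[1,1],T[0,1])-np.pi/2);s=readout.observe();print(s['contact_force'],s['opening'])
E
```

```text
time: 39.25
tool_pos: [0.6494, -0.1168, 0.1928]
tool_rot: [2.916, 1.568, 2.815]
contact_force: [0.2, -0.2, -1.1]
opening: 0.0549
time: 39.75
tool_pos: [0.6502, -0.1171, 0.1962]
tool_rot: [-0.2, 1.568, -0.301]
contact_force: [-0.9, -0.3, 5.0]
opening: 0.0355
[ 0.65023623 -0.11705678  0.19616953] -0.10139200712553587
[-1.05362909  0.54479636  5.81970373] 0.035934964656688786
```

```bash
python3 -m inch '0 0 5 0 0.3;0 0 10 0 0.3;0 0 25 0 0.3;0 0 30 0 0.3;0 0 25 0 0.3;0.9 28 0 0 0.3;0.9 33 0 0 0.3;0.9 33 0 0 0.3'; python3 -m inch '0.9 33 0 0 0.3;0.9 26 0 0 0.3;0.2 15.4 0 0 0.3;0 0 0 0 0.3;0 0 0 0 0.3'
python3 - <<'E'
from h import *
T,c=mpose(8);print(T[:3,3],np.arctan2(T[1,1],T[0,1])-np.pi/2);np.save("T16.npy",T)
cv2.imwrite("pics/w16.png",c.img);c.crop(170,120,340,240,4.7,"pics/w16c.png")
th=-.1
def show(x0,y0):
    M=lambda x,y,z:[x0+x*np.cos(th)-y*np.sin(th),y0+x*np.sin(th)+y*np.cos(th),z]
    print(((c.proj([M(-.049,-.065,.024),M(-.049,.065,.024),M(-.0375,.035-.0235,.036),M(-.0375,.035+.0235,.036),M(-.0375,-.035-.0235,.036),M(-.0375,-.035+.0235,.036)])-(170,120))*4.7).round(1).tolist())
show(.651,.0164)
L=[(zt,yy,-.032) for zt in (.1642,.1962) for yy in (-.018,.018)]
print(((c.proj([(T@np.r_[p,1])[:3] for p in L])-(170,120))*4.7).round(1).tolist())
E
```

```text
time: 40.92
tool_pos: [0.6524, -0.0226, 0.291]
tool_rot: [0.115, 1.57, 0.012]
contact_force: [1.2, 0.5, -1.3]
opening: 0.0356
time: 41.33
tool_pos: [0.6545, 0.0519, 0.29]
tool_rot: [-1.474, 1.57, -1.574]
contact_force: [0.5, -0.3, -1.2]
opening: 0.0355
[0.65462246 0.05026727 0.28978085] -0.10270572669942202
[[-92.3, 139.5], [697.6, 139.3], [368.6, 222.5], [663.0, 222.2], [-71.5, 222.5], [224.4, 222.6]]
[[334.2, 441.0], [682.9, 441.5], [363.9, 355.8], [654.6, 356.2]]
```

View pics/w16c.png

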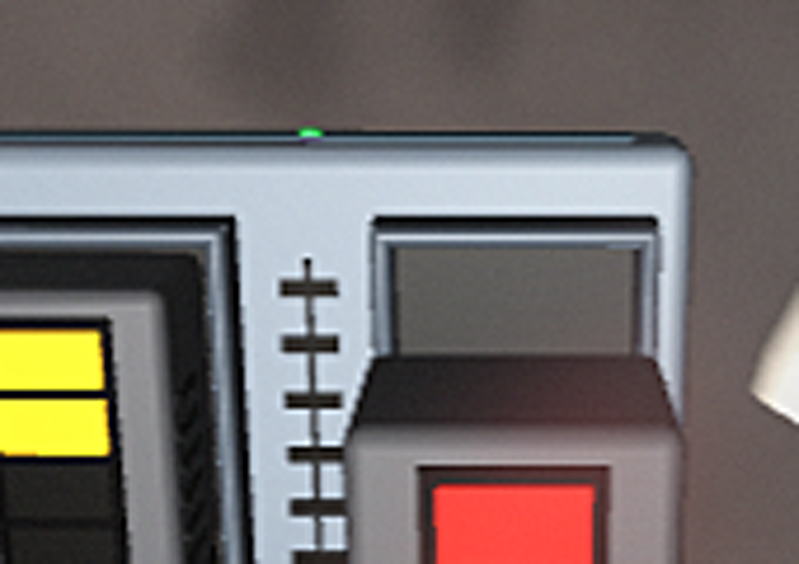

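```bash
python3 -m inch '1.4 0.2 -10 0 0.3;0 0 -15 0 0.3;0 0 -15 0 0.3;0 0 -8 0 0.3;0 0 -4 0 0.3;0 0 0 0 0.3;0 0 0 0 0.3'; python3 -m inch '0 0 -2 0 0.3;0 0 -2 0 0.3;0 0 0 0 0.3'; python3 -m inch '0 0 -2 0 0.3;0 0 -2 0 0.3;0 0 0 0 0.3'
```

```text
time: 42.42
tool_pos: [0.6562, 0.0517, 0.2379]
tool_rot: [0.27, 1.57, 0.168]
contact_force: [0.6, 0.4, -1.8]
opening: 0.0356
time: 42.67
tool_pos: [0.656, 0.0517, 0.2339]
tool_rot: [0.264, 1.57, 0.162]
contact_force: [0.7, -0.9, -0.6]
opening: 0.0362
time: 42.92
tool_pos: [0.6558, 0.0517, 0.2293]
tool_rot: [3.047, 1.57, 2.946]
contact_force: [-0.9, -0.2, -0.8]
opening: 0.0357
```

```bash
python3 -m inch '0 0 -2 0 0.3;0 0 -2 0 0.3;0 0 0 0 0.3'; python3 -m inch '0 0 -2 0 0.3;0 0 -1 0 0.3;0 0 0 0 0.3';python3 -m inch '0 0 -1 0 0.3;0 0 0 0 0.3;0 0 0 0 0.3'
```

```text
time: 43.17
tool_pos: [0.6558, 0.0517, 0.2252]
tool_rot: [3.069, 1.57, 2.967]
contact_force: [0.7, -0.1, -2.1]
opening: 0.0358
time: 43.42
tool_pos: [0.6559, 0.0517, 0.2224]
tool_rot: [3.042, 1.57, 2.941]
contact_force: [1.5, 0.1, -1.3]
opening: 0.0358
time: 43.67
tool_pos: [0.656, 0.0517, 0.2217]
tool_rot: [1.668, 1.571, 1.566]
contact_force: [-1.0, -0.3, -0.9]
opening: 0.0359
```

```bash
python3 -m inch '0 0 -1 0 0.3;0 0 0 0 0.3;0 0 0 0 0.3'; python3 -m inch '0 0 -1 0 0.3;0 0 0 0 0.3;0 0 0 0 0.3';python3 -m inch '0 0 -1 0 0.3;0 0 0 0 0.3;0 0 0 0 0.3'
```

```text
time: 43.92
tool_pos: [0.6559, 0.0517, 0.2207]
tool_rot: [1.975, 1.571, 1.874]
contact_force: [1.4, -0.6, -1.2]
opening: 0.0357
time: 44.17
tool_pos: [0.656, 0.0517, 0.2203]
tool_rot: [0.139, 1.57, 0.037]
contact_force: [-1.0, 0.9, 2.6]
opening: 0.0361
time: 44.42
tool_pos: [0.6559, 0.0517, 0.2202]
tool_rot: [0.051, 1.57, -0.05]
contact_force: [-4.3, -0.4, 8.6]
opening: 0.0361
```

```bash
python3 -m inch '0 0 1 0 0.6;0 0 0 0 0.6;0 0 0 0 0.6;0 0 8 0 0.6;0 0 20 0 0.6;0 0 30 0 0.6;0 -18 40 0 0.6;0 -18 35 0 0.6'; python3 -m inch '0 0 0 0 0.6;0 0 0 0 0.6'
python3 - <<'E'
from h import *
T,c=mpose(8);print(T[:3,3]);np.save("T17.npy",T)
c.crop(200,120,360,260,5,"pics/w17.png")
E
```

```text
time: 45.08
tool_pos: [0.6558, 0.0172, 0.3525]
tool_rot: [2.69, 1.57, 2.59]
contact_force: [0.9, 0.0, 0.7]
opening: 0.0549
time: 45.25
tool_pos: [0.6563, 0.0157, 0.3539]
tool_rot: [0.022, 1.565, -0.08]
contact_force: [-0.2, 0.3, 0.6]
opening: 0.0554
[0.6557425  0.01695363 0.3495752 ]
```

View pics/w17.png

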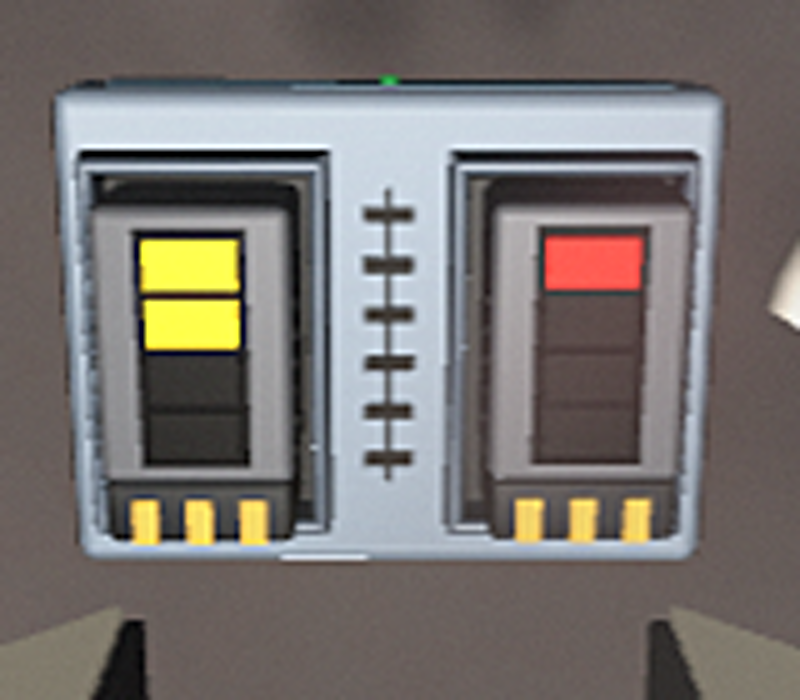

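```bash
python3 -m inch '-20 25 5 0 0.6;-20 25 5 0 0.6;-20 25 5 0 0.6;-20 25 5 0 0.6;-20 25 5 0 0.6;-20 25 5 0 0.6;-20 25 0 0 0.6;-20 25 0 0 0.6'; python3 -m inch '-20 25 0 0 0.6;-20 25 0 0 0.6;-20 25 0 0 0.6;0 0 0 0 0.6;0 0 0 0 0.6'
python3 - <<'E'
from h import *
c=Cam("top");cv2.imwrite("pics/t18.png",c.img);c.crop(360,200,460,290,7,"pics/t18c.png")
s=Cam("scene");cv2.imwrite("pics/s18.png",s.img);s.crop(300,240,400,310,7,"pics/s18c.png")
th=-.246
for z in (.066,.074):
    x0,y0=.5128,-.413
    M=lambda x,y,z:[x0+x*np.cos(th)-y*np.sin(th),y0+x*np.sin(th)+y*np.cos(th),z]
    L=[M(a,b,z) for a,b in((.043,.029),(.043,-.029),(-.043,-.029),(-.043,.029))]
    print(((s.proj(L)-(300,240))*7).round().tolist(),((c.proj(L)-(360,200))*7).round().tolist())
print(((s.proj([M(a,b,.028) for a,b in((.05,.056),(.05,-.056),(-.056,-.056),(-.056,.056))])-(300,240))*7).round().tolist())
E
```

```text
time: 46.42
tool_pos: [0.4948, 0.2177, 0.3811]
tool_rot: [0.501, 1.57, 0.4]
contact_force: [0.5, 0.5, 0.1]
opening: 0.0551
time: 46.83
tool_pos: [0.435, 0.2927, 0.3809]
tool_rot: [0.205, 1.57, 0.107]
contact_force: [0.1, -0.2, 0.8]
opening: 0.0552
[[409.0, 50.0], [517.0, 168.0], [296.0, 275.0], [192.0, 151.0]] [[293.0, 128.0], [492.0, 174.0], [437.0, 469.0], [235.0, 422.0]]
[[411.0, 34.0], [520.0, 152.0], [298.0, 259.0], [193.0, 134.0]] [[299.0, 123.0], [500.0, 169.0], [445.0, 467.0], [241.0, 420.0]]
[[367.0, 66.0], [571.0, 291.0], [301.0, 427.0], [107.0, 186.0]]
```

View pics/t18.png

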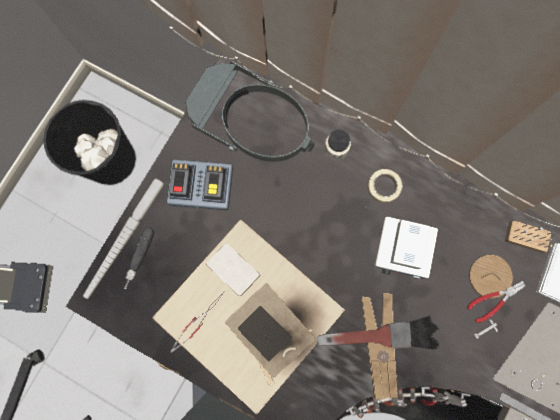

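View pics/s18.png

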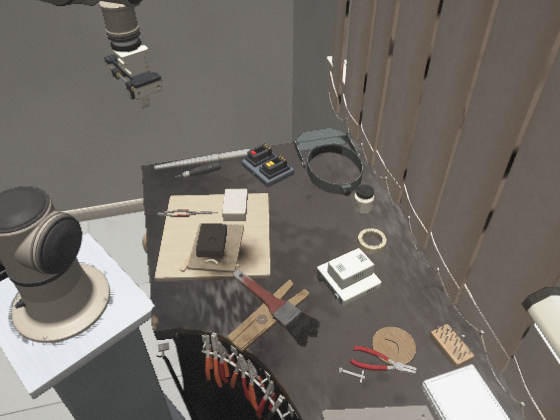

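View pics/s18c.png

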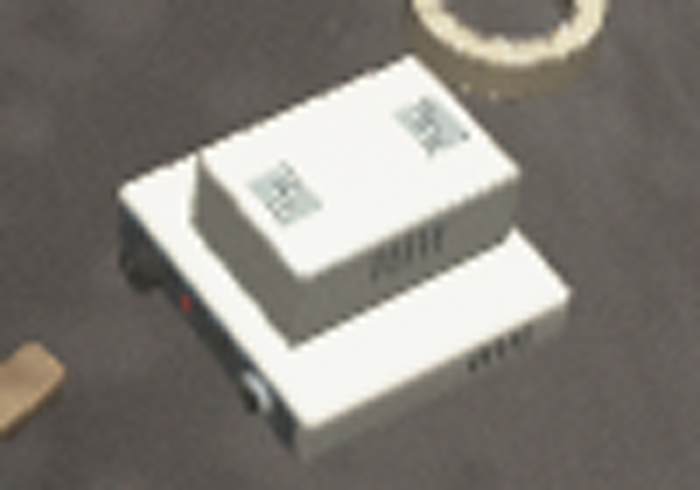

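View pics/t18c.png

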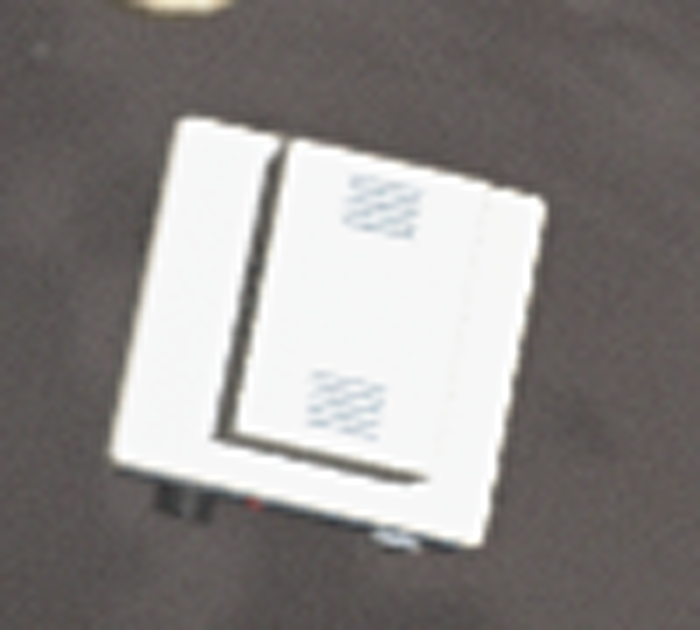

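Run:
```python
from cell import workorder, readout
print(workorder.hand_in()); print(readout.observe()['time'])
```

```text
the job is handed in; nothing more can be done
None
the job is handed in; nothing more can be done
```

The packs are swapped, the cover is snapped on, and the job was handed in at about 47 s of the 112 s allowed. No verdict was reported.

**What I did**
- I set the red pack on a clear spot of the bench beside the charger.
- I moved the green pack into the control unit.
- I put the cover over the unit and pressed both ends of its top to about 21–22 N.
- I put the red pack into the bay the green one had left.

**What the last checks showed**
- **Packs:** both stopped on their bay floors at the expected height, with contacts at the contact end. The red pack looked level with the amber one, which was not touched. The green pack is hidden under the cover now; its last view was just before the cover went on.
- **Cover:** both ends stopped at the same height (tool at about 244 mm), 8 mm below where the cover first rested. The scene view matches the snapped position, not the raised one. I saw no gap along the edges in view.
- **Bystanders:** the handpiece, jar and tape look where they started in the top view, and the arm ended clear of everything.

**What disagreed**
- The cameras differed by about 2–3 mm on positions, so I used the wrist camera's measurements.
- While I pressed the first end of the cover, both ends went down together. I still pressed the second end, then the first again.

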